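Find the grinding jar with the ball still in it and pack it

TASK

One of the three closed steel grinding jars on the sloping rack still has its ball loose inside. Lift a jar clear above the rack and rock it gently end for end, until its capped end, which points up on the rack, is well below level, feeling whether something rolls inside; put a silent jar back in a rack cradle as it lay and go on until you know which one it is. Lay the jar with the ball lengthways in the cradle in the bottom of the open case, let go, then lower the case lid gently until it is fully shut; the other two jars must end up in cradles of the rack, and the bottle, glass jar and dish standing about are to be left alone.

Things in the scene. Friction and masses are not known exactly. Their poses are not given: they have to be found in the camera images.
- rack: fixed aluminium rack, 330 mm wide in y, its tray sloping 25 degrees, low at the front (-x), rising to +x, 25 to 93 mm above the bench. Three cradles, each two 8 mm wires up the slope, 36 mm apart; a jar's axis lies 31 mm off the tray. A lip (22 mm) at the low end stops the jars, which are 49 mm apart. Origin: on the bench, 70 mm in front (-x) of the jars' middles.
- slot0 (a point): centre of a jar lying home in the rightmost (-y) cradle, 87 mm above the bench, 105 mm from the next cradle; the slope (jar axis) rises at 25 degrees towards the rack's +x
- slot1 (a point): centre of a jar lying home in the middle cradle, 87 mm above the bench, 105 mm from the next cradle; the slope (jar axis) rises at 25 degrees towards the rack's +x
- slot2 (a point): centre of a jar lying home in the leftmost (+y) cradle, 87 mm above the bench, 105 mm from the next cradle; the slope (jar axis) rises at 25 degrees towards the rack's +x
- jar_a: closed steel grinding jar, cylinder 56 mm in diameter, 140 mm long with the 8 mm stub on its capped end, which lies uphill. Origin at its middle, x along its axis to the capped end. All look alike; one, any, holds a loose 220 g ball that rolls 76 mm along the axis when tipped over 4 degrees. Jars weigh 0.4 to 0.75 kg at random, so weight does not tell. Held under 100 N they may droop.
- jar_b: closed steel grinding jar, cylinder 56 mm in diameter, 140 mm long with the 8 mm stub on its capped end, which lies uphill. Origin at its middle, x along its axis to the capped end. All look alike; one, any, holds a loose 220 g ball that rolls 76 mm along the axis when tipped over 4 degrees. Jars weigh 0.4 to 0.75 kg at random, so weight does not tell. Held under 100 N they may droop.
- jar_c: closed steel grinding jar, cylinder 56 mm in diameter, 140 mm long with the 8 mm stub on its capped end, which lies uphill. Origin at its middle, x along its axis to the capped end. All look alike; one, any, holds a loose 220 g ball that rolls 76 mm along the axis when tipped over 4 degrees. Jars weigh 0.4 to 0.75 kg at random, so weight does not tell. Held under 100 N they may droop.
- case: fixed grey plastic case, open on top, outside 200 (x) by 170 (y) by 75 mm high, walls and floor 5 mm. Two 8 mm rubber ribs on the floor along x, 36 mm apart, make a cradle: a jar in it lies along the case's x, centred, its axis 35 mm above the bench. Origin: centre of the underside; +x is the hinge side, away from the robot.
- lid (a joint): angle of the case lid, a flat grey panel 200 by 170 by 8 mm hinged on the case's +x rim: 0 shut flat on the rim, 1.57 upright; starts at 1.45 to 1.7. Stiff hinge: it stays where it is left; 2 to 4 N at its free edge moves it. Its outer face looks to +x when upright, up when shut.
- lid_hinge (a point): middle of the lid's hinge line, on the case's +x rim, 75 mm above the bench; the hinge axis is the case's y
- lid_edge (a point): middle of the lid's free edge, on its outer face, 200 mm from the hinge line
- reagent_bottle: bystander: amber bottle, 64 mm in diameter, 130 mm tall, standing behind the rack; origin at the centre of its underside
- swab_jar: bystander: green glass jar with white cap, 76 mm in diameter, 85 mm tall, standing behind the rack; origin at the centre of its underside
- petri: bystander: pale lidded dish, 90 mm in diameter, 20 mm high, behind the case; origin at the centre of its underside
Not all that is in view belongs to the job. Leave any blue or green look-alike of the jar_a alone.

How it is judged:
By the outcome, as a careful person would: the job done as asked, in the order asked, and still so for the second after the job is handed in, with the robot touching nothing.
It also fails if it takes over 72 s, if anything falls off the work surface, if the arm or the gripper's body presses on something with over 40 N, if the wrist force passes 120 N, or if a joint passes its speed limit or range.

ROBOT

A 6-joint arm with a two-finger parallel gripper is mounted at the origin on the work surface. World frame = base frame: x ahead of the robot, y to its left, z up, the work surface at z = 0. Lengths are in mm, angles in rad, forces in N, time in s.
With the tool pointing down it reaches from about 400 to 925 mm from the base axis. Payload 12.5 kg.
Tool frame: the origin (TCP) lies on the front face of the gripper's body, between the roots of the fingers; the fingertips stand 78 mm ahead of it and the grasp point (between the pads) lies 59 mm ahead of it (env.nose_length is the distance from the TCP to the fingertips, in mm); z points along the fingers, y is the line along which they close (so a half turn about z gives the same grasp; the last joint's range is limited). The gripper opens to 95 mm and grips with 3 to 60 N. Pads are 20 mm wide; open, the fingers measure 119 mm over their backs; the gripper's body (75 mm by 180 mm) begins 59 mm behind the grasp point.
Start: joints at [-1.309, 0.491, 1.559, -0, 1.092, -0.106], TCP at [224.749, -583.203, 292.261] pointing down, gripper open.
Joint ranges: [-3.1, 3.1], [-0.84, 2.19], [0.05, 2.79], [-1.13, 4.28], [0.06, 2.93], [-2.69, 2.69]. Speed limits (rad/s): [2.22, 2.22, 2.79, 3.14, 3.14, 3.14].

INTERFACE

Orientations are given as [roll, pitch, yaw] about the fixed x, y, z axes, in that order (R = Rz(yaw) Ry(pitch) Rx(roll)).
In Python, from cell import env gives the robot as it stands.
- The arm moves only by the tool jog_arm, never from a script. Its argument "motion" is a list of rows, each a list of 7 numbers: the turn, a rotation vector about the tool's x, y, z in degrees, then the shift along the tool's x, y, z in mm, then the finger opening in mm, from 0 to 95.1. In form: [[wx, wy, wz, x, y, z, hand], ...]. A call has 1 to 10 rows; each row shifts and turns the commanded pose from where the row before left it, along the tool's axes as they then stand; what a row does not reach is not made up. A row lasts 1/8 s, in which the tool goes at most 62.5 mm and 10.7 degrees, less where a joint would pass 70% of its speed; a pose out of reach is approached as far as the arm can. A call is refused whole if a number of a shift passes 62.5 or a number of a turn 10.7, either way. A call with a gripper value outside its range is refused whole. The fingers move at their own pace and stop on an object; the grip force is fixed at half the most. Time passes only in rows, so rows that do not move let the fingers close. It gives the time, the measured TCP pose, the force, the opening and the grip force at its end, in the units of the state.
- env.state(): the state, without advancing time (a new reading comes with each control period).
- env.read_camera(name): name is "scene" or "side" or "wrist"; returns a dict with "color" (480x640x3 uint8, red, green, blue), "z_map" (480x640 float32, mm along the optical axis (not along the pixel's ray), 0 where there is no reading), "camera_matrix" (3x3 intrinsics, pixels), "k1" (the pictures are not rectified: a ray, as slopes to the right and down, at radius r is drawn at 1 + k1 r^2 times it, then the intrinsics apply), "world_to_cam" (4x4, takes a point from world to camera coordinates). Camera axes: x right, y up, looking along -z (the intrinsics and any distortion apply to the point x, -y, -z); pixel columns grow to the right and rows downward; lengths in mm; the calibration is good to about 2 mm. A picture is of the moment at which its call begins.
- env.job_done(): hands the job in; it is judged then, once.
Trained networks look in the newest picture that a camera, given by its name, has taken for a name from the list of things; names that differ only in an ending like _2 or _b are one class to them, and where a whole thing is asked for, a point or a joint stands for the part that bears it (a point fixed in the world has none). Each returns a list of dicts, best first, with "score" (0 to 1); they miss things now and then, are a little off and sometimes report something else, mostly with a low value. They report only what shows in the picture. A call takes as long as a camera call. They do not tell look-alikes from the thing itself.
- env.recognise(camera, thing): "location" ([column, row] in pixels, amid what is visible of it).
The state is a dict: "t": time; "joints": joint angles; "qvel": joint speeds; "tau": joint torques, N m; "eef_pos": TCP position; "tcp_rot": TCP orientation; "ft_force": force on the tool from outside, world axes, zero at the start; "moment": the same for the moment, N m; "opening": opening from 0.0 (shut) to 1.0 (fully open); "grip_force": force on a finger pad.
Only numpy, scipy, OpenCV 4.12 (cv2) and the standard library are available. Lean on these libraries where they do the work, as an engineer would, in place of code of your own. Each camera call takes 0.05 s, during which the arm holds its last target. There are 200 camera calls.

## Working session

There is one attempt and no reset: what is moved stays moved. The work goes in short steps, Python scripts to look and compute and a tool call to move; the robot and the scene stay as the last step left them, time stands still between calls to the robot, and variables do not carry over. Pictures are saved under pics/ and viewed, at most 10 in all, crops included, and the job is handed in when it is done.

Besides the shell and the picture viewer there is one more tool, called after "Request:" as name([rows], argument=value, ...), one row to a line, values as JSON. jog_arm: Moves the arm, as the interface text tells. Its arguments: {"type":"object","properties":{"motion":{"type":"array"}},"required":["motion"]}

```bash
ls; mkdir -p pics; cat > h.py <<'E'
import numpy as np, cv2
from cell import env
from scipy.spatial.transform import Rotation as R
def cam(n):
    c=env.read_camera(n); return c
def save(c,f,box=None,s=1):
    im=c["color"][...,::-1]
    if box: im=im[box[1]:box[3],box[0]:box[2]]
    if s!=1: im=cv2.resize(im,None,fx=s,fy=s,interpolation=cv2.INTER_CUBIC)
    cv2.imwrite("pics/"+f,im)
def ray(c,px):
    K=c["camera_matrix"];k=c["k1"]
    p=cv2.undistortPoints(np.array([[px]],float),K,np.array([k,0,0,0,0.]))[0,0]
    return np.array([p[0],-p[1],-1.])
def world(c,px,z=None):
    "deproject pixel with z_map (median 5x5) or given depth"
    u,v=int(round(px[0])),int(round(px[1]))
    if z is None:
        w=c["z_map"][max(v-2,0):v+3,max(u-2,0):u+3]; w=w[w>0]
        if len(w)==0:return None
        z=np.median(w)
    M=np.linalg.inv(c["world_to_cam"]); return (M@np.append(ray(c,px)*z,1))[:3]
def proj(c,P):
    q=c["world_to_cam"]@np.append(P,1); x,y=q[0]/-q[2],-q[1]/-q[2]
    f=1+c["k1"]*(x*x+y*y); K=c["camera_matrix"]; return np.array([K[0,0]*x*f+K[0,2],K[1,1]*y*f+K[1,2]])
def cloud(c):
    v,u=np.nonzero(c["z_map"]>0)
    p=cv2.undistortPoints(np.stack([u,v],1).astype(float)[:,None],c["camera_matrix"],np.array([c["k1"],0,0,0,0.]))[:,0]
    z=c["z_map"][v,u]; P=np.stack([p[:,0]*z,-p[:,1]*z,-z,np.ones_like(z)],1)
    return (P@np.linalg.inv(c["world_to_cam"]).T)[:,:3],u,v
E
python3 - <<'E'
from h import *
np.set_printoptions(precision=1,suppress=True)
for n in("scene","side"):
    c=cam(n); save(c,n+"0.png"); np.save(n+"0.npy",c,allow_pickle=True)
    M=np.linalg.inv(c["world_to_cam"]); print(n,M[:3,3],c["k1"])
    for t in("jar_a","case","lid","lid_edge","rack","reagent_bottle","swab_jar","petri"):
        print(t,[(round(d["score"],2),np.round(d["location"]),world(c,d["location"])) for d in env.recognise(n,t)])
print(env.state())
E
```

```text
pics
scene [1366.7 -433.   755.4] 0.034711443561311214
jar_a [(0.97, array([398., 221.]), array([611.6, 285.8, 111.9])), (0.97, array([418., 194.]), array([450. , 504.2,  47.2])), (0.87, array([359., 228.]), array([586.1, 182.9, 112.8])), (0.58, array([332., 206.]), array([375.9, 246.3,  45.9])), (0.56, array([321., 236.]), array([577.8,  79.7, 118.1]))]
case [(0.63, array([210., 273.]), array([ 607.4, -202.7,  146.3])), (0.3, array([364., 227.]), array([603.3, 184.6, 124.1])), (0.27, array([397., 221.]), array([607.3, 284.4, 110.6]))]
lid [(0.69, array([208., 258.]), array([ 609.3, -203.6,  183.2]))]
lid_edge [(0.81, array([208., 259.]), array([ 609.1, -202. ,  181.9]))]
rack [(0.82, array([344., 249.]), array([618.2, 118.4,  93.2])), (0.23, array([324., 236.]), array([589.2,  79.5, 126.8]))]
reagent_bottle [(0.76, array([358., 279.]), array([713.2,  91. ,  79.7]))]
swab_jar [(0.77, array([418., 269.]), array([737.7, 245.3,  63.1]))]
petri [(0.69, array([214., 341.]), array([ 665.2, -231. ,   18.8]))]
side [228.  829.3 728.6] 0.009044732774274866
jar_a [(0.96, array([299., 275.]), a
[... 662 characters left out ...]
gent_bottle [(0.76, array([265., 237.]), array([674.6, 134.2,  88.5])), (0.33, array([218., 279.]), array([701. , 285.5,  82.9]))]
swab_jar [(0.76, array([218., 278.]), array([702.3, 283.7,  82.9])), (0.52, array([343., 143.]), array([ 603.8, -158.1,  195. ]))]
petri [(0.57, array([326., 188.]), array([ 669.6, -208.3,   17.2]))]
{'t': 0.9, 'joints': array([-1.3,  0.5,  1.6, -0. ,  1.1, -0.1]), 'qvel': array([-0., -0.,  0.,  0.,  0.,  0.]), 'tau': array([  0. , -61.2, -25.8,   0.1,   0. ,  -0. ]), 'eef_pos': array([ 224.7, -583.2,  292.2]), 'tcp_rot': array([3.1, 0. , 0.4]), 'ft_force': array([0.3, 0.3, 0.6]), 'moment': array([-0., -0.,  0.]), 'grip_force': 0.0, 'opening': 0.9991001453052337}
```

View both.

View pics/scene0.png

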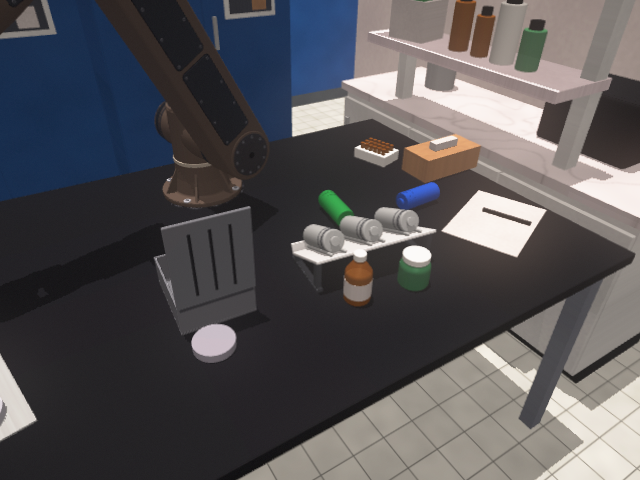

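View pics/side0.png

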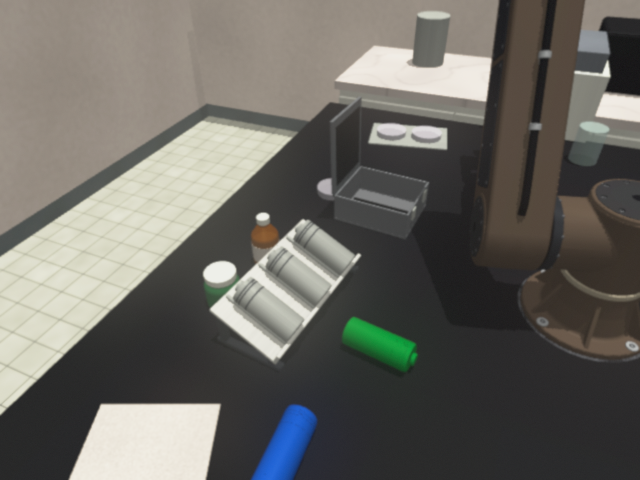

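Scene view: the three grey jars lie in the rack at (323,238), (360,229), (397,220). The look-alikes are a green one at (335,207) and a blue one at (418,194), both on the bench, so I leave them. The open case is at (207,270) with its lid upright. In the side view the jars are at (325,248), (299,277), (268,310), with the case at (380,195). Next I fit the geometry.

```bash
python3 - <<'E'
from h import *
from scipy.optimize import least_squares
np.set_printoptions(precision=3,suppress=True)
cs={n:np.load(n+"0.npy",allow_pickle=True).item() for n in("scene","side")}
cl={n:cloud(c) for n,c in cs.items()}
def get(n,box):
    P,u,v=cl[n]; col=cs[n]["color"][v,u].astype(int)
    m=np.all((P>box[0])&(P<box[1]),1); return P[m],col[m]
# jar cylinder fit
for name,x,y in(("slot0",540,105),("slot1",560,205),("slot2",580,310)):
  for ns in(("scene",),("side",),("scene","side")):
    P=np.vstack([get(n,((x-110,y-70,60),(x+110,y+70,150)))[0] for n in ns])
    p=np.array([x,y,87,0.17,np.tan(np.radians(25))])
    for it in range(6):
        def axis(p):
            d=np.array([1,p[3],p[4]]);return np.array([x,p[0],p[1]]),d/np.linalg.norm(d)
        q0=p[[1,2,3,4]] if it==0 else q0
        def dist(q,P):
            a,d=axis(q); w=P-a; return np.linalg.norm(w-np.outer(w@d,d),axis=1)-28
        a,d=axis(q0); s=(P-a)@d
        e=dist(q0,P); k=(abs(e)<[20,12,8,5,4,4][it])&(abs(s)<75)
        q0=least_squares(dist,q0,args=(P[k],),loss="soft_l1").x
    a,d=axis(q0); e=dist(q0,P); k=(abs(e)<4); s=np.sort((P[k]-a)@d)
    lo,hi=np.percentile(s,[1,99]); 
    print(name,ns,k.sum(),"lo",a+lo*d,"hi",a+hi*d,"yaw",np.degrees(np.arctan2(d[1],d[0])),"slope",np.degrees(np.arcsin(d[2])),"len",hi-lo,"mid",a+(lo+hi)/2*d)
# case
for n in("scene","side"):
    P,c=get(n,((350,-400,66),(720,-60,78))); 
    print(n,"rim",len(P)); 
    if len(P)>20: r=cv2.minAreaRect(P[:,:2].astype(np.float32)); print(r,cv2.boxPoints(r))
    P,c=get(n,((450,-400,100),(720,-60,300)));
    m=P.mean(0);U,S,V=np.linalg.svd(P-m,full_matrices=False); nn=V[2];e=(P-m)@nn
    k=abs(e)<6; m=P[k].mean(0);V=np.linalg.svd(P[k]-m,full_matrices=False)[2];nn=V[2]
    print("lid",k.sum(),m,nn,np.degrees(np.arctan2(nn[1],nn[0])),P[k].min(0),P[k].max(0))
    top=P[k][P[k][:,2]>P[k][:,2].max()-12]; print("edge",top[top[:,1].argmin()],top[top[:,1].argmax()],top.mean(0))
P,c=get("side",((350,-400,-5),(720,-60,50)));k=(P[:,2]>3);print("ribs",np.median(P[k],0))
for b,z in((((600,30,20),(800,160,200)),0),(((620,180,20),(820,320,200)),0),(((600,-330,8),(800,-130,40)),0)):
    for n in cl:
        P,c=get(n,b); print(n,P.min(0),P.max(0),np.median(P,0))
E
```

```text
Traceback (most recent call last):
IndexError: index 4 is out of bounds for axis 0 with size 4
```

```bash
cat > fit.py <<'E'
from h import *
from scipy.optimize import least_squares
np.set_printoptions(precision=3,suppress=True)
cs={n:np.load(n+"0.npy",allow_pickle=True).item() for n in("scene","side")}
cl={n:cloud(c) for n,c in cs.items()}
def get(n,box):
    P,u,v=cl[n]; col=cs[n]["color"][v,u].astype(int)
    m=np.all((P>box[0])&(P<box[1]),1); return P[m],col[m]
for name,x,y in(("slot0",540,105),("slot1",560,205),("slot2",580,310)):
  for ns in(("scene",),("side",),("scene","side")):
    P=np.vstack([get(n,((x-110,y-70,60),(x+110,y+70,150)))[0] for n in ns])
    q0=np.array([y,87,0.17,np.tan(np.radians(25))])
    def axis(q):
        d=np.array([1,q[2],q[3]]);return np.array([x,q[0],q[1]]),d/np.linalg.norm(d)
    def dist(q,P):
        a,d=axis(q); w=P-a; return np.linalg.norm(w-np.outer(w@d,d),axis=1)-28
    for it in range(6):
        a,d=axis(q0); s=(P-a)@d
        e=dist(q0,P); k=(abs(e)<[20,12,8,5,4,4][it])&(abs(s)<75)
        q0=least_squares(dist,q0,args=(P[k],),loss="soft_l1").x
    a,d=axis(q0); e=dist(q0,P); k=(abs(e)<4); s=np.sort((P[k]-a)@d)
    lo,hi=np.percentile(s,[1,99]); 
    print(name,ns,k.sum(),"lo",a+lo*d,"hi",a+hi*d,"yaw",np.degrees(np.arctan2(d[1],d[0])),"slope",np.degrees(np.arcsin(d[2])),"len",hi-lo,"mid",a+(lo+hi)/2*d)
for n in("scene","side"):
    P,c=get(n,((350,-400,66),(720,-60,78))); 
    print(n,"rim",len(P)); 
    if len(P)>20: r=cv2.minAreaRect(P[:,:2].astype(np.float32)); print(r,cv2.boxPoints(r))
    P,c=get(n,((450,-400,100),(720,-60,300)));
    m=P.mean(0);V=np.linalg.svd(P-m,full_matrices=False)[2]; nn=V[2];e=(P-m)@nn
    k=abs(e)<6; m=P[k].mean(0);V=np.linalg.svd(P[k]-m,full_matrices=False)[2];nn=V[2]
    print("lid",k.sum(),m,nn,np.degrees(np.arctan2(nn[1],nn[0])),P[k].min(0),P[k].max(0))
    top=P[k][P[k][:,2]>P[k][:,2].max()-12]; print("edge",top[top[:,1].argmin()],top[top[:,1].argmax()],top.mean(0))
P,c=get("side",((350,-400,3),(720,-60,50)));print("ribs",np.median(P,0))
for b in(((600,30,20),(800,160,200)),((620,180,20),(820,320,200)),((600,-330,8),(800,-130,40))):
    for n in cl:
        P,c=get(n,b); print(n,P.min(0),P.max(0),np.median(P,0))
E
python3 fit.py
```

```text
slot0 ('scene',) 624 lo [490.187 114.852  60.762] hi [617.531  99.285 119.263] yaw -6.969842195086156 slope 24.512706231710084 len 141.00064757535898 mid [553.859 107.069  90.013]
slot0 ('side',) 1600 lo [484.255 116.04   55.396] hi [612.857 101.127 115.342] yaw -6.614723651485308 slope 24.84557396770147 len 142.66883149624138 mid [548.556 108.583  85.369]
slot0 ('scene', 'side') 2218 lo [484.731 115.544  56.271] hi [616.284 100.234 117.463] yaw -6.638199159847948 slope 24.798231635747438 len 145.8937668366323 mid [550.507 107.889  86.867]
slot1 ('scene',) 656 lo [499.635 219.975  59.83 ] hi [632.731 202.694 119.657] yaw -7.397700392378021 slope 24.025467457086965 len 146.9435868737357 mid [566.183 211.334  89.743]
slot1 ('side',) 1863 lo [496.454 220.189  55.47 ] hi [625.987 205.675 115.627] yaw -6.393038926689572 slope 24.774611384738982 len 143.55614496010202 mid [561.22  212.932  85.548]
slot1 ('scene', 'side') 2506 lo [496.55  219.905  56.028] hi [628.656 204.734 117.322] yaw -6.550941452443716 slope 24.747039772636914 len 146.42089517825235 mid [562.603 212.32   86.675]
slot2 (
[... 1251 characters left out ...]
593.919 -276.455  100.035] [ 616.44  -102.197  274.882]
edge [ 599.574 -273.551  270.797] [ 615.202 -103.81   266.661] [ 606.545 -179.926  269.325]
ribs [ 510.494 -199.5     21.009]
scene [600.024  37.36   20.021] [723.702 159.93  133.948] [691.338  95.574  85.981]
side [600.136  40.765  20.328] [714.984 158.284 130.651] [673.485 128.172  85.981]
scene [620.016 180.905  20.042] [751.085 319.644 131.706] [704.826 249.129  84.646]
side [620.161 181.899  20.127] [743.225 319.87  124.748] [693.142 272.558  82.204]
scene [ 600.011 -275.494    8.046] [ 706.304 -130.1     39.872] [ 657.597 -225.467   19.369]
side [ 640.682 -264.681    8.097] [ 701.863 -179.077   22.463] [ 675.471 -209.727   17.19 ]
```

```bash
cat > plan.py <<'E'
from h import *
import math
def rot(yaw,tilt): # tool down, yaw deg, tilt deg about tool y (positive leans fingers toward +x)
    return R.from_euler("xyz",[180,0,yaw],degrees=True)*R.from_euler("y",tilt,degrees=True)
def plan(wps,start=None,dr=8.,dp=50.):
    """wps: (target xyz, ahead mm of TCP that is to be there, yaw, tilt, hand, nrows or 0)"""
    s=env.state() if start is None else start
    p=np.array(s["eef_pos"],float); r=R.from_euler("xyz",s["tcp_rot"]); out=[]
    for tgt,ah,yaw,tilt,hand,n in wps:
        rt=rot(yaw,tilt); g0=p+r.apply([0,0,ah]); g1=np.array(tgt,float)
        rv=(r.inv()*rt).as_rotvec(degrees=True); pt=g1-rt.apply([0,0,ah])
        N=n or max(1,math.ceil(np.linalg.norm(rv)/dr),math.ceil(np.linalg.norm(pt-p)/dp),math.ceil(np.linalg.norm(g1-g0)/dp))
        r0=r
        for i in range(1,N+1):
            ri=r0*R.from_rotvec(rv*i/N,degrees=True); pi=g0+(g1-g0)*i/N-ri.apply([0,0,ah])
            w=np.round((r.inv()*ri).as_rotvec(degrees=True),1); d=np.round(r.inv().apply(pi-p),0 if N>1 and i<N else 1)
            p=p+r.apply(d); r=r*R.from_rotvec(w,degrees=True)
            out.append([float(x)+0. for x in np.append(w,d)]+[hand])
    for k in range(0,len(out),10): print("["+", ".join("["+", ".join("%g"%x for x in o)+"]" for o in out[k:k+10])+"]")
    print("end",p.round(1),len(out),"rows")
    return {"eef_pos":p,"tcp_rot":r.as_euler("xyz")}
E
python3 - <<'E'
from plan import *
s=env.state(); print(np.degrees(s["tcp_rot"]).round(2),np.degrees(s["joints"]).round(2))
n=np.array([-np.sin(np.radians(25))*np.cos(np.radians(6.65)),np.sin(np.radians(25))*np.sin(np.radians(6.65)),np.cos(np.radians(25))])
g=np.array([550.5,108,87])+3*n
print(n)
for y in(-6.65,173.35):
  plan([((470,-20,250),59,y,0 ,95,0),(g+60*n,59,y,25 if y<0 else -25,95,0),(g,59,y,25 if y<0 else -25,95,3)])
E
```

```text
[180.     0.    21.07] [-74.98  28.13  89.32  -0.    62.55  -6.05]
[-0.41977492  0.04894088  0.90630779]
[[0, 0, 2.1, 33, -34, -1, 95], [0, 0, 2.2, 32, -34, -2, 95], [0, 0, 2.1, 31, -37, -1, 95], [0, 0, 2.1, 29, -37, -1, 95], [0, 0, 2.2, 28, -38, -1, 95], [0, 0, 2.1, 26, -39, -2, 95], [0, 0, 2.1, 25, -40, -1, 95], [0, 0, 2.2, 23, -41, -1, 95], [0, 0, 2.1, 22, -42, -2, 95], [0, 0, 2.1, 21, -43, -1, 95]]
[[0, 0, 2.2, 18, -43, -1, 95], [0, 0, 2.1, 17, -44, -1, 95], [0, 0, 2.1, 15.6, -45, -1.8, 95], [0, 6.2, 0, 3, -34, 27, 95], [0, 6.3, 0, 1, -34, 28, 95], [0, 6.2, 0, -3, -34, 28, 95], [0, 6.3, 0, -5.9, -34.5, 28.3, 95], [0, 0, 0, 0, 0, 20, 95], [0, 0, 0, 0, 0, 20, 95], [0, 0, 0, 0, 0, 20, 95]]
end [524.5 111.1 143.2] 20 rows
[[0, 0, -7.6, 22, -22, -1, 95], [0, 0, -7.6, 24, -19, -1, 95], [0, 0, -7.6, 26, -15, -1, 95], [0, 0, -7.7, 29, -12, 0, 95], [0, 0, -7.6, 29, -8, -1, 95], [0, 0, -7.6, 31, -4, -1, 95], [0, 0, -7.6, 31, 0, -1, 95], [0, 0, -7.6, 30, 5, -1, 95], [0, 0, -7.6, 30, 8, -1, 95], [0, 0, -7.6, 28, 12, 0, 95]]
[[0, 0, -7.7, 26, 15, -1, 95], [0, 0, -7.6, 24, 20, -1, 95], [0, 0, -7.6, 22, 22, -1, 95], [0, 0, -7.6, 18, 24, -1, 95], [0, 0, -7.6, 15, 27, -1, 95], [0, 0, -7.6, 11, 29, 0, 95], [0, 0, -7.6, 7, 30, -1, 95], [0, 0, -7.6, 3, 30, -1, 95], [0, 0, -7.7, -1, 31, -1, 95], [0, 0, -7.6, -4.6, 30.3, -0.8, 95]]
[[0, -6.2, 0, -3, 34, 27, 95], [0, -6.3, 0, -1, 34, 28, 95], [0, -6.2, 0, 3, 34, 28, 95], [0, -6.3, 0, 5.9, 34.5, 28.3, 95], [0, 0, 0, 0, 0, 20, 95], [0, 0, 0, 0, 0, 20, 95], [0, 0, 0, 0, 0, 20, 95]]
end [524.5 111.  143.2] 27 rows
```

Candidates for the jar, in side-view pixels: the grey cylinders in the rack at (325,248), (299,277), (268,310), plus the green (380,344) and blue (285,445) cylinders on the bench. I choose the three grey ones in the rack and start with slot0 at (325,248). One close crop to check that choice.

```bash
python3 -c "
import cv2
im=cv2.imread('pics/side0.png')[200:380,200:430];cv2.imwrite('pics/crop.png',cv2.resize(im,None,fx=3,fy=3))"
```

```text
(no output)
```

View pics/crop.png

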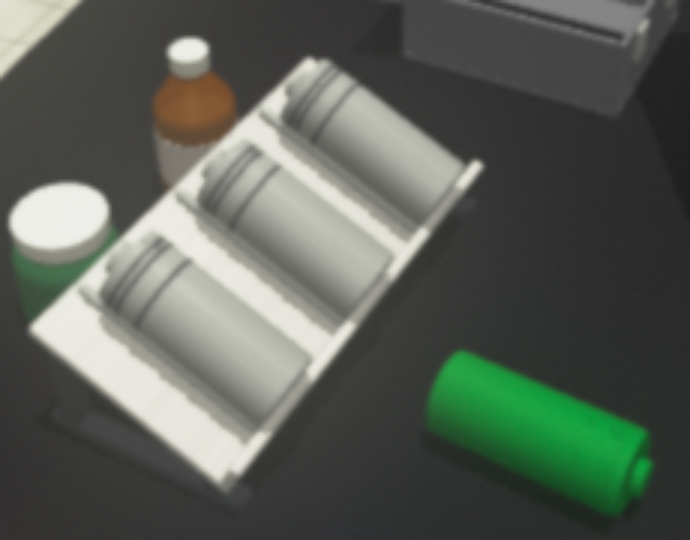

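Request:
jog_arm([
  [0,0,2.1,33,-34,-1,95],
  [0,0,2.2,32,-34,-2,95],
  [0,0,2.1,31,-37,-1,95],
  [0,0,2.1,29,-37,-1,95],
  [0,0,2.2,28,-38,-1,95],
  [0,0,2.1,26,-39,-2,95],
  [0,0,2.1,25,-40,-1,95],
  [0,0,2.2,23,-41,-1,95],
  [0,0,2.1,22,-42,-2,95],
  [0,0,2.1,21,-43,-1,95],
])

```text
t: 2.15
eef_pos: [414.3, -148.4, 305.6]
tcp_rot: [3.141, -0.001, -0.005]
ft_force: [0.9, -0.6, 0.7]
opening: 1.001
grip_force: 0.0
```

The crop shows three plain grey jars in the rack cradles, caps uphill. The slot0 jar is at the crop's top right, and the green look-alike is separate at (540,430). Going on to pregrasp.

Request:
jog_arm([
  [0,0,2.2,18,-43,-1,95],
  [0,0,2.1,17,-44,-1,95],
  [0,0,2.1,15.6,-45,-1.8,95],
  [0,6.2,0,3,-34,27,95],
  [0,6.3,0,1,-34,28,95],
  [0,6.2,0,-3,-34,28,95],
  [0,6.3,0,-6,-34.5,28,95],
  [0,0,0,0,0,0,95],
])

```text
t: 3.15
eef_pos: [496.6, 97.7, 208.1]
tcp_rot: [3.123, -0.393, -0.116]
ft_force: [-0.6, -0.3, 0.0]
opening: 0.999
grip_force: 0.0
```

```bash
python3 - <<'E'
from plan import *
s=env.state();print(s["eef_pos"].round(1),np.degrees(s["tcp_rot"]).round(2),s["ft_force"].round(2),s["moment"].round(3),np.degrees(s["joints"]).round(1))
c=cam("wrist"); save(c,"w1.png")
M=np.linalg.inv(c["world_to_cam"]);print(M[:3].round(2))
a=np.radians(25);b=np.radians(-6.65)
ax=np.array([np.cos(a)*np.cos(b),np.cos(a)*np.sin(b),np.sin(a)]);C=np.array([550.5,108,87])
P,u,v=cloud(c);w=P-C;sx=w@ax
k=(abs(sx)<55)&(np.linalg.norm(w-np.outer(sx,ax),axis=1)<36)
n=np.array([-np.sin(a)*np.cos(b),-np.sin(a)*np.sin(b),np.cos(a)]);l=np.array([-np.sin(b),np.cos(b),0])
X=np.stack([sx,w@l,w@n],1)[k];print(k.sum(),X.min(0),X.max(0))
from scipy.optimize import least_squares
q=least_squares(lambda q:np.hypot(X[:,1]-q[0]-q[2]*X[:,0],X[:,2]-q[1]-q[3]*X[:,0])-28,[0,0,0,0],loss="soft_l1").x
print("lateral,normal off; slopes",q)
n2=n
g=C+3*n
plan([(g,59,-6.65,25,95,3)])
E
```

```text
[496.6  97.7 208.1] [178.91 -22.51  -6.62] [-0.59 -0.34  0.02] [0.088 0.165 0.043] [  5.9  21.9 121.  -21.1  16.4 122. ]
[[-1.2000e-01  9.9000e-01 -1.0000e-01  5.3564e+02]
 [-9.9000e-01 -1.2000e-01  3.0000e-02  9.5260e+01]
 [ 2.0000e-02  1.0000e-01  9.9000e-01  3.2602e+02]]
14122 [-54.98227537 -27.77918134 -28.2360621 ] [54.99418824 28.72066047 33.22067839]
lateral,normal off; slopes [ 5.95703185e-01  2.98177255e+00 -4.62860581e-03  1.07247678e-03]
[[0.4, 0.8, 0, -1, -6, 23, 95], [0.3, 0.8, 0, 0, -6, 24, 95], [0.4, 0.9, 0, -1.5, -5.9, 23.3, 95]]
end [524.5 111.  143.2] 3 rows
```

```bash
python3 - <<'E'
from plan import *
g=np.array([549.5,108.3,89.])
s=plan([(g+[0,0,45],59,-6.65,12,95,4),(g,59,-6.65,12,95,4)])
E
```

```text
[[0.3, -2.6, 0, 7, -4, 7, 95], [0.2, -2.7, 0, 8, -5, 8, 95], [0.3, -2.6, -0.1, 8, -4, 7, 95], [0.3, -2.6, 0, 8, -4.6, 6.4, 95], [0, 0, 0, -2, 0, 11, 95], [0, 0, 0, -3, 0, 11, 95], [0, 0, 0, -2, 0, 11, 95], [0, 0, 0, -2.4, 0, 11, 95]]
end [537.3 109.7 146.7] 8 rows
```

Request:
jog_arm([
  [0.3,-2.6,0,7,-4,7,95],
  [0.2,-2.7,0,8,-5,8,95],
  [0.3,-2.6,-0.1,8,-4,7,95],
  [0.3,-2.6,0,8,-4.6,6.4,95],
  [0,0,0,-2,0,11,95],
  [0,0,0,0,0,0,95],
])

```text
t: 3.95
eef_pos: [537.4, 108.7, 180.3]
tcp_rot: [-3.14, -0.211, -0.118]
ft_force: [-0.2, -0.2, -0.1]
opening: 1.0
grip_force: 0.0
```

```bash
python3 - <<'E'
from plan import *
s=env.state();print(s["eef_pos"].round(1),np.degrees(s["tcp_rot"]).round(2),s["ft_force"].round(2),s["moment"].round(3),np.degrees(s["joints"]).round(1))
g=np.array([549.5,108.3,89.])
s=plan([(g,59,-6.65,12,95,4)])
E
```

```text
[537.4 108.7 180.3] [-179.93  -12.1    -6.78] [-0.21 -0.22 -0.14] [ 0.065  0.149 -0.068] [  5.4  28.1 112.3  -5.3  27.9 106.6]
[[0, 0, 0, -2, 0, 8, 95], [0, -0.1, -0.1, -2, 0, 8, 95], [0, 0, 0, -1, -1, 9, 95], [0, 0, 0, -2.2, 0.1, 7.8, 95]]
end [537.3 109.7 146.7] 4 rows
```

Request:
jog_arm([
  [0,0,0,-2,-1,9,95],
  [0,0,0,-2,0,9,95],
  [0,0,0,-2,0,9,95],
  [0,0,0,-1,0,6,95],
  [0,0,0,0,0,0,50],
  [0,0,0,0,0,0,50],
  [0,0,0,0,0,0,50],
  [0,0,0,0,0,0,50],
])

```text
t: 4.95
eef_pos: [538.2, 110.3, 147.3]
tcp_rot: [-3.14, -0.213, -0.118]
ft_force: [-0.2, -0.7, -0.0]
opening: 0.633
grip_force: 0.0
```

```bash
cat > st.py <<'E'
from plan import *
def st():
    s=env.state();F,M=s["ft_force"],s["moment"];r=R.from_euler("xyz",s["tcp_rot"])
    print("t",round(s["t"],2),"p",s["eef_pos"].round(1),"rpy",np.degrees(s["tcp_rot"]).round(1),"grasp",(s["eef_pos"]+r.apply([0,0,59])).round(1),"\nF",F.round(2),"M",M.round(3),"toolF",r.inv().apply(F).round(2),"toolM",r.inv().apply(M).round(3),"j",np.degrees(s["joints"]).round(),"op",round(s["opening"]*95.1,1),"gf",round(s["grip_force"],1))
    return s
if __name__=="__main__": st()
E
python3 - <<'E'
from st import *
s=st(); 
print("down")
g=np.array([549.5,108.3,89.])
plan([(g+[-10,0,120],59,-6.65,12,50,5),(g+[-10,0,190],59,-6.65,10,50,3)])
E
```

```text
t 4.95 p [538.2 110.3 147.3] rpy [-179.9  -12.2   -6.8] grasp [550.6 108.9  89.6] 
F [-0.21 -0.73 -0.03] M [ 0.055  0.111 -0.031] toolF [-0.12  0.75  0.  ] toolM [ 0.034 -0.117  0.04 ] j [  6.  31. 114.  -6.  23. 108.] op 60.2 gf 0.0
down
[[0, 0, 0, 3, 0, -24, 50], [0, -0.1, 0, 3, 1, -24, 50], [0, 0, -0.1, 3, 0, -23, 50], [0, -0.1, 0, 3, 0, -24, 50], [0, 0, 0, 2.5, 0.8, -24, 50], [0, -0.7, 0, 6, 0, -23, 50], [0, -0.6, 0, 5, 0, -23, 50], [0, -0.7, 0, 4.8, -0.1, -22.6, 50]]
end [529.3 109.5 337.1] 8 rows
```

Request:
jog_arm([
  [0,0,0,0,0,0,40],
  [0,0,0,0,0,0,40],
  [0,0,0,0,0,0,40],
])

```text
t: 5.32
eef_pos: [538.0, 109.4, 147.4]
tcp_rot: [3.141, -0.212, -0.118]
ft_force: [-3.2, -10.8, 5.0]
opening: 0.586
grip_force: 30.0
```

```bash
python3 st.py
```

```text
t 5.33 p [538.  109.4 147.4] rpy [180.  -12.1  -6.8] grasp [550.4 107.9  89.8] 
F [ -3.21 -10.77   4.99] M [-1.979  0.339 -0.297] toolF [-0.82 11.07 -5.28] toolM [-2.023 -0.103 -0.132] j [  6.  31. 114.  -6.  23. 108.] op 55.7 gf 30.0
```

Request:
jog_arm([
  [0,0,0,0.5,0,-3,40],
  [0,0,0,1,0,-8,40],
  [0,0,0,3,0,-18,40],
  [0,0,0,3,0,-24,40],
  [0,0,0,3,0,-24,40],
  [0,0,0,3,0,-24,40],
  [0,0,0,3,0,-24,40],
  [0,0,0,3,0,-24,40],
  [0,0,0,2,0,-12,40],
  [0,0,0,0,0,0,40],
])

```text
t: 6.58
eef_pos: [525.3, 111.8, 309.5]
tcp_rot: [-3.14, -0.213, -0.118]
ft_force: [-0.0, -0.1, -5.5]
opening: 0.586
grip_force: 30.0
```

```bash
python3 - <<'E'
from st import *
s=st(); r=R.from_euler("xyz",s["tcp_rot"]); g=s["eef_pos"]+r.apply([0,0,59])
print("rock");plan([(g,59,-6.65,-33,40,0)])
E
```

```text
t 6.58 p [525.3 111.8 309.5] rpy [-179.9  -12.2   -6.8] grasp [537.7 110.4 251.8] 
F [-0.03 -0.07 -5.45] M [ 0.097  0.312 -0.011] toolF [-1.17  0.08  5.33] toolM [ 0.055 -0.321  0.024] j [  6.  17. 106.  -4.  45. 105.] op 55.8 gf 30.0
rock
[[0, -7.5, 0, 8, 0, 1, 40], [0, -7.6, 0, 7, 0, 0, 40], [-0.1, -7.5, 0, 8, 0, 1, 40], [0, -7.5, -0.1, 8, 0, 0, 40], [0, -7.6, 0, 8, 0, 1, 40], [0, -7.5, 0, 7.3, -0.1, 0.1, 40]]
end [569.6 106.7 301.3] 6 rows
```

Request:
jog_arm([
  [0,-5,0,5.2,0,0.3,40],
  [0,-5.6,0,5.8,0,0.3,40],
  [0,-5.6,0,5.8,0,0.3,40],
  [0,-5.6,0,5.8,0,0.3,40],
  [0,-5.6,0,5.8,0,0.3,40],
  [0,-5.6,0,5.8,0,0.3,40],
  [0,-5.6,0,5.8,0,0.3,40],
  [0,-5.4,0,5.6,0,0.3,40],
  [0,0,0,0,0,0,40],
  [0,0,0,0,0,0,40],
])

```text
t: 7.82
eef_pos: [568.8, 106.6, 300.6]
tcp_rot: [-3.141, 0.554, -0.117]
ft_force: [0.7, -0.1, -4.3]
opening: 0.583
grip_force: 30.0
```

```bash
python3 - <<'E'
from st import *
s=st()
c=cam("side"); save(c,"side1.png",(180,80,480,330),2.5)
st()
E
```

```text
t 7.83 p [568.8 106.6 300.6] rpy [-179.9   31.7   -6.7] grasp [538.  110.3 250.5] 
F [ 0.72 -0.11 -4.29] M [-0.013 -0.745 -0.033] toolF [2.87 0.02 3.27] toolM [ 0.08   0.742 -0.012] j [ 2. 34. 83.  5. 95. 98.] op 55.4 gf 30.0
t 7.88 p [568.7 106.6 301.1] rpy [-179.9   31.7   -6.7] grasp [537.9 110.3 250.9] 
F [ 0.12  0.2  -4.84] M [-0.003 -0.741  0.03 ] toolF [ 2.63 -0.2   4.07] toolM [ 0.055  0.736 -0.071] j [ 2. 33. 83.  5. 95. 98.] op 55.6 gf 30.0
```

View pics/side1.png

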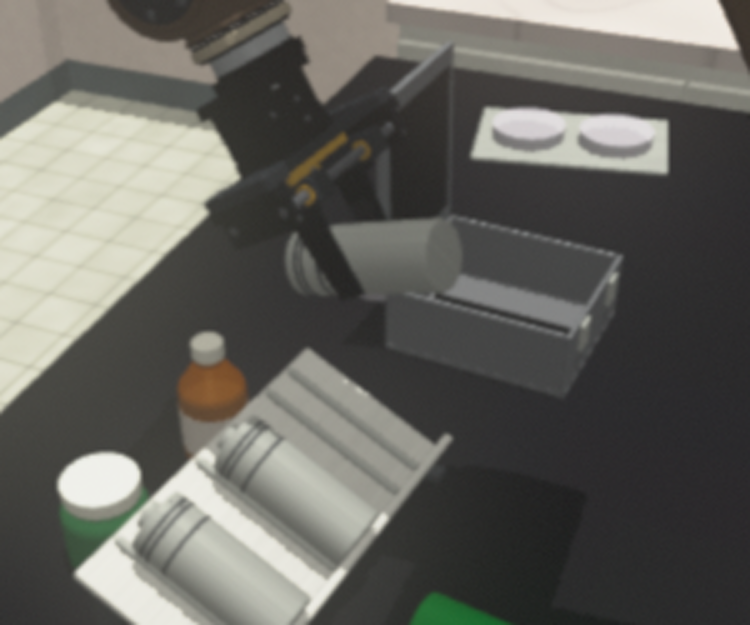

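The side picture shows the jar held clear, capped end to the left at (300,260), bottle and others untouched. Now back to level from below, to compare with level from above.

Request:
jog_arm([
  [0,4.7,0,-4.8,0,0,40],
  [0,4.7,0,-4.8,0,0,40],
  [0,4.7,0,-4.8,0,0,40],
  [0,4.7,0,-4.8,0,0,40],
  [0,0,0,0,0,0,40],
  [0,0,0,0,0,0,40],
])

```text
t: 8.62
eef_pos: [551.7, 108.6, 309.5]
tcp_rot: [-3.14, 0.228, -0.118]
ft_force: [-0.4, 0.4, -5.4]
opening: 0.584
grip_force: 30.0
```

```bash
cat > pitch.py <<'E'
from st import *
from scipy.optimize import least_squares
def pitch(C,pit0,yaw0=-6.65,cams=("side",),fn=None,rr=None):
    Ps=[]
    for n in cams:
        c=cam(n); P,u,v=cloud(c); Ps.append(P[np.linalg.norm(P-C,axis=1)<95]); 
        if fn: save(c,n+fn)
    P=np.vstack(Ps)
    def ax(q): 
        a,b=q[3],q[2]; d=np.array([np.cos(a)*np.cos(b),np.cos(a)*np.sin(b),np.sin(a)])
        l=np.array([-np.sin(b),np.cos(b),0]); return C+q[0]*l+q[1]*np.cross(d,l),d
    def f(q,P): a,d=ax(q);w=P-a;return np.linalg.norm(w-np.outer(w@d,d),axis=1)-28
    q=np.array([0,0,np.radians(yaw0),np.radians(pit0)])
    for tol in(15,9,6,4,4):
        a,d=ax(q);k=(abs(f(q,P))<tol)&(abs((P-a)@d)<75); q=least_squares(f,q,args=(P[k],),loss="soft_l1").x
    a,d=ax(q);k=(abs(f(q,P))<3);s=(P[k]-a)@d
    print("axis pt",a.round(1),"yaw,pitch",np.degrees(q[2:]).round(2),"extent",np.percentile(s,[1,99]).round(1),k.sum())
E
python3 - <<'E'
from pitch import *
s=st(); r=R.from_euler("xyz",s["tcp_rot"]);g=s["eef_pos"]+r.apply([0,0,59]); pitch(g,0); st()
E
```

```text
t 8.62 p [551.7 108.6 309.5] rpy [-179.9   13.1   -6.7] grasp [538.4 110.2 252. ] 
F [-0.37  0.35 -5.4 ] M [ 0.016 -0.347  0.065] toolF [ 0.82 -0.3   5.35] toolM [ 0.041  0.343 -0.076] j [ 4. 26. 92.  2. 76. 99.] op 55.5 gf 30.0
axis pt [538.5 110.7 248.9] yaw,pitch [-6.71  0.  ] extent [-75.4  52. ] 1292
t 8.68 p [551.8 108.5 309.2] rpy [-179.9   13.1   -6.8] grasp [538.6 110.2 251.8] 
F [ 0.84 -0.43 -4.49] M [ 0.017 -0.284 -0.06 ] toolF [1.88 0.33 4.17] toolM [0.062 0.28  0.047] j [ 4. 26. 91.  2. 76. 99.] op 55.4 gf 30.0
```

Request:
jog_arm([
  [0,5,0,-5.2,0,0,40],
  [0,5,0,-5.2,0,0,40],
  [0,5,0,-5.2,0,0,40],
  [0,0,0,0,0,0,40],
  [0,0,0,0,0,0,40],
  [0,-5,0,5.2,0,0,40],
  [0,-5,0,5.2,0,0,40],
  [0,-5,0,5.2,0,0,40],
  [0,0,0,0,0,0,40],
  [0,0,0,0,0,0,40],
])

```text
t: 9.93
eef_pos: [551.9, 108.5, 310.2]
tcp_rot: [-3.141, 0.227, -0.118]
ft_force: [0.2, 0.2, -4.2]
opening: 0.585
grip_force: 30.0
```

```bash
python3 - <<'E'
from pitch import *
s=st(); r=R.from_euler("xyz",s["tcp_rot"]);g=s["eef_pos"]+r.apply([0,0,59]); pitch(g,0); st()
E
```

```text
t 9.93 p [551.9 108.5 310.2] rpy [-179.9   13.    -6.8] grasp [538.7 110.1 252.8] 
F [ 0.25  0.22 -4.18] M [-0.016 -0.275  0.043] toolF [ 1.15 -0.24  4.02] toolM [ 0.007  0.275 -0.046] j [ 4. 26. 91.  2. 76. 99.] op 55.6 gf 30.0
axis pt [538.8 110.6 249.6] yaw,pitch [-6.66  0.16] extent [-75.4  52.1] 1299
t 9.97 p [551.7 108.5 310.5] rpy [-179.9   13.    -6.7] grasp [538.5 110.2 253. ] 
F [ 0.04  0.3  -4.27] M [ 0.015 -0.381  0.025] toolF [ 0.97 -0.3   4.16] toolM [ 0.052  0.377 -0.038] j [ 4. 26. 91.  2. 76. 99.] op 55.7 gf 30.0
```

Level from below and level from above give the same moment (about -0.32 Nm both ways; a ball would add 0.16), so this jar is silent. It hasn't drooped. I'll put it back.

```bash
python3 - <<'E'
from plan import *
a=rot(-6.65,12).apply([0,0,59]); T=np.array([538.0,109.1,147.4])+a
print(T)
s=plan([(T+[-4,0,70],59,-6.65,12,40,5),(T+[0,0,12],59,-6.65,12,40,3)])
plan([(T+[0,0,0.5],59,-6.65,12,40,3)],s)
E
```

```text
[550.18425985 107.67945683  89.68929156]
[[0, 5, 0, 1, 0, 18, 40], [0, 5, 0, -1, 1, 18, 40], [0, 5, -0.1, -3, 0, 19, 40], [0, 5, 0, -4, 0, 19, 40], [-0.1, 5, 0, -6.1, 0.6, 19.1, 40], [0, 0, 0, -3, 0, 19, 40], [0, 0, 0, -2, 0, 19, 40], [0, 0, 0, -3.2, -0.5, 19.5, 40]]
end [538.  109.1 159.4] 8 rows
[[0, 0, 0, -1, 0, 4, 40], [0, 0, 0, -1, 0, 4, 40], [0, 0, 0, -0.4, 0, 3.3, 40]]
end [538.  109.1 147.9] 3 rows
```

Request:
jog_arm([
  [0,5,0,1,0,18,40],
  [0,5,0,-1,1,18,40],
  [0,5,-0.1,-3,0,19,40],
  [0,5,0,-4,0,19,40],
  [-0.1,5,0,-6.1,0.6,19.1,40],
  [0,0,0,-3,0,19,40],
  [0,0,0,-2,0,19,40],
  [0,0,0,-3.2,-0.5,19.5,40],
  [0,0,0,0,0,0,40],
])

```text
t: 11.1
eef_pos: [537.4, 109.2, 158.9]
tcp_rot: [3.141, -0.207, -0.116]
ft_force: [-0.4, 0.2, -4.4]
opening: 0.584
grip_force: 30.0
```

```bash
python3 - <<'E'
from st import *
st()
T=np.array([550.2,107.7,89.7]);plan([(T+[0,0,0.5],59,-6.65,12,40,3)])
E
```

```text
t 11.1 p [537.4 109.2 158.9] rpy [179.9 -11.9  -6.7] grasp [549.4 107.7 101.2] 
F [-0.43  0.24 -4.4 ] M [0.087 0.288 0.001] toolF [-1.35 -0.19  4.21] toolM [ 0.052 -0.296  0.01 ] j [  5.  30. 113.  -6.  25. 107.] op 55.5 gf 30.0
[[0, 0, 0, -1, 0, 4, 40], [0, 0.1, 0, 0, 0, 3, 40], [0.1, 0, 0, -0.6, 0, 3.9, 40]]
end [538.  109.1 147.9] 3 rows
```

Request:
jog_arm([
  [0,0,0,-1,0,4,40],
  [0,0.1,0,0,0,3,40],
  [0.1,0,0,-0.6,0,3.9,40],
  [0,0,0,0,0,0,40],
])

```text
t: 11.6
eef_pos: [538.6, 109.0, 148.4]
tcp_rot: [-3.14, -0.21, -0.116]
ft_force: [0.5, 0.4, -5.6]
opening: 0.587
grip_force: 30.0
```

```bash
python3 - <<'E'
from st import *
st()
E
```

```text
t 11.6 p [538.6 109.  148.4] rpy [-179.9  -12.1   -6.7] grasp [550.9 107.6  90.7] 
F [ 0.51  0.37 -5.62] M [0.099 0.315 0.001] toolF [-0.72 -0.42  5.59] toolM [ 0.061 -0.324  0.012] j [  5.  31. 113.  -6.  24. 107.] op 55.8 gf 30.0
```

Request:
jog_arm([
  [0,0,0,-0.5,0,1,40],
  [0,0,0,-0.2,0,0.5,50],
  [0,0,0,0,0,0,60],
  [0,0,0,0,0,0,90],
  [0,0,0,0,0,0,90],
  [0,0,0,0,0,0,90],
  [0,0,0,0,0,0,90],
])

```text
t: 12.48
eef_pos: [538.4, 109.1, 146.9]
tcp_rot: [-3.14, -0.211, -0.116]
ft_force: [-0.8, -0.2, -0.1]
opening: 0.937
grip_force: 0.0
```

```bash
python3 - <<'E'
from st import *
st()
T2=np.array([563.,212.0,89.5])
plan([((549,108,160),59,-6.65,12,93,3),((557,208,160),59,-6.65,12,93,3),(T2,59,-6.65,12,93,3)])
E
```

```text
t 12.47 p [538.4 109.1 146.9] rpy [-179.9  -12.1   -6.7] grasp [550.6 107.7  89.2] 
F [-0.79 -0.22 -0.1 ] M [0.075 0.151 0.025] toolF [-0.76  0.31 -0.06] toolM [ 0.061 -0.159 -0.013] j [  5.  31. 114.  -6.  23. 108.] op 89.1 gf 0.0
[[0, 0, 0, 4, 0, -23, 93], [0, 0, 0, 5, 0, -23, 93], [-0.1, -0.1, 0, 4.3, -0.2, -23.6, 93], [0, 0, 0, -1, -33, 0, 93], [0, 0, 0, -1, -34, -1, 93], [0, 0, 0, -1.6, -33.3, 0.2, 93], [0, 0, 0, -3, -2, 23, 93], [0, 0, 0, -3, -1, 24, 93], [0, 0, 0, -3.3, -1.7, 23.1, 93]]
end [550.8 213.4 147.2] 9 rows
```

Request:
jog_arm([
  [0,0,0,4,0,-23,93],
  [0,0,0,5,0,-23,93],
  [0,0,0,4.3,-0.2,-23.6,93],
  [0,0,0,-1,-33,0,93],
  [0,0,0,-1,-34,-1,93],
  [0,0,0,-1.6,-33.3,0,93],
  [0,0,0,-1,-2,8,93],
  [0,0,0,0,0,0,93],
])

```text
t: 13.48
eef_pos: [545.3, 211.0, 209.2]
tcp_rot: [-3.141, -0.209, -0.116]
ft_force: [-0.9, -0.1, 0.2]
opening: 0.979
grip_force: 0.0
```

```bash
python3 - <<'E'
from pitch import *
st()
pitch(np.array([550.5,107.5,87]),25)
T2=np.array([563.,212.0,89.5])
plan([(T2,59,-6.65,12,93,3)])
E
```

```text
t 13.47 p [545.3 211.  209.2] rpy [-180.   -12.    -6.6] grasp [557.5 209.6 151.5] 
F [-0.86 -0.05  0.2 ] M [0.024 0.168 0.024] toolF [-0.79  0.15 -0.37] toolM [ 0.009 -0.169 -0.022] j [ 16.  28. 105.  -8.  36. 119.] op 93.1 gf 0.0
axis pt [550.9 108.5  86.5] yaw,pitch [-6.41 25.23] extent [-78.7  40.7] 1169
[[0, 0, 0, -3, -1, 21, 93], [0, 0, 0, -2, -1, 20, 93], [0, 0, 0, -3.1, -1.4, 21.1, 93]]
end [550.8 213.5 147.2] 3 rows
```

Jar a is home again (pitch 25.2°, yaw -6.4°). Grasping the slot1 jar.

Request:
jog_arm([
  [0,0,0,-3,-1,21,93],
  [0,0,0,-2,-1,20,93],
  [0,0,0,-3.1,-1.1,21,75],
  [0,0,0,0,0,0,40],
  [0,0,0,0,0,0,40],
  [0,0,0,0,0,0,40],
  [0,0,0,0,0,0,40],
  [0,0,0,0,0,0,40],
  [0,0,0,0,0,0,40],
])

```text
t: 14.65
eef_pos: [551.2, 213.3, 148.7]
tcp_rot: [-3.141, -0.212, -0.117]
ft_force: [-1.0, -6.0, 4.0]
opening: 0.581
grip_force: 30.0
```

```bash
python3 st.py
```

```text
t 14.65 p [551.2 213.3 148.7] rpy [-180.   -12.1   -6.7] grasp [563.5 211.9  91.1] 
F [-0.97 -6.02  4.  ] M [-1.014  0.061 -0.219] toolF [ 0.58  6.09 -3.97] toolM [-1.037  0.057  0.002] j [ 16.  34. 107. -10.  28. 121.] op 55.3 gf 30.0
```

Request:
jog_arm([
  [0,0,0,0.5,0,-3,40],
  [0,0,0,1,0,-8,40],
  [0,0,0,3,0,-18,40],
  [0,0,0,3,0,-26,40],
  [0,0,0,3,0,-26,40],
  [0,0,0,3,0,-26,40],
  [0,0,0,3,0,-26,40],
  [0,0,0,2,0,-18,40],
  [0,0,0,1,0,-8,40],
])

```text
t: 15.78
eef_pos: [536.6, 215.5, 308.5]
tcp_rot: [-3.14, -0.212, -0.116]
ft_force: [0.8, 0.4, -6.7]
opening: 0.58
grip_force: 30.0
```

Request:
jog_arm([
  [0,-5,0,5.2,0,0,40],
  [0,-5,0,5.2,0,0,40],
  [0,-5,0,5.2,0,0,40],
  [0,-5,0,5.2,0,0,40],
  [0,-5,0,5.2,0,0,40],
  [0,0,0,0,0,0,40],
  [0,0,0,0,0,0,40],
  [0,0,0,0,0,0,40],
])

```text
t: 16.77
eef_pos: [562.2, 212.5, 308.5]
tcp_rot: [-3.14, 0.224, -0.116]
ft_force: [0.4, -0.5, -5.1]
opening: 0.587
grip_force: 30.0
```

```bash
python3 - <<'E'
from pitch import *
s=st(); r=R.from_euler("xyz",s["tcp_rot"]);g=s["eef_pos"]+r.apply([0,0,59]); pitch(g,0); st()
E
```

```text
t 16.77 p [562.2 212.5 308.5] rpy [-179.9   12.9   -6.6] grasp [549.1 214.1 251. ] 
F [ 0.38 -0.48 -5.1 ] M [-0.064 -0.483 -0.024] toolF [1.55 0.44 4.87] toolM [-0.002  0.487  0.024] j [ 13.  29.  86.   4.  77. 108.] op 55.8 gf 30.0
axis pt [549.2 214.7 247. ] yaw,pitch [-6.72  0.56] extent [-76.7  50. ] 1490
t 16.82 p [562.2 212.5 308.5] rpy [-179.9   12.9   -6.6] grasp [549.1 214.1 251. ] 
F [-0.65  0.37 -6.33] M [ 0.004 -0.498  0.021] toolF [ 0.73 -0.29  6.33] toolM [ 0.055  0.495 -0.035] j [ 13.  29.  86.   4.  77. 108.] op 55.6 gf 30.0
```

Request:
jog_arm([
  [0,-5,0,5.2,0,0.3,40],
  [0,-5,0,5.2,0,0.3,40],
  [0,-5,0,5.2,0,0.3,40],
  [0,-5,0,5.2,0,0.3,40],
  [0,0,0,0,0,0,40],
  [0,0,0,0,0,0,40],
  [0,0,0,0,0,0,40],
])

```text
t: 17.7
eef_pos: [581.1, 210.4, 300.5]
tcp_rot: [-3.14, 0.573, -0.115]
ft_force: [-0.7, -0.3, -5.2]
opening: 0.584
grip_force: 30.0
```

```bash
python3 - <<'E'
from pitch import *
s=st(); r=R.from_euler("xyz",s["tcp_rot"]);g=s["eef_pos"]+r.apply([0,0,59]); pitch(g,-20); st()
E
```

```text
t 17.7 p [581.1 210.4 300.5] rpy [-179.9   32.8   -6.6] grasp [549.3 214.2 250.9] 
F [-0.72 -0.3  -5.17] M [ 0.006 -0.788 -0.009] toolF [2.23 0.39 4.72] toolM [ 0.086  0.782 -0.046] j [ 11.  37.  77.  10.  98. 106.] op 55.5 gf 30.0
axis pt [548.  214.9 247.2] yaw,pitch [ -6.47 -19.9 ] extent [-75.4  52.6] 1412
t 17.75 p [581.1 210.4 300.5] rpy [-179.9   32.8   -6.6] grasp [549.3 214.1 251. ] 
F [-0.44 -0.   -6.15] M [-0.136 -0.785  0.056] toolF [2.97 0.06 5.4 ] toolM [-0.068  0.796 -0.024] j [ 11.  37.  77.  10.  98. 106.] op 55.4 gf 30.0
```

Request:
jog_arm([
  [0,5,0,-5.2,0,0,40],
  [0,5,0,-5.2,0,0,40],
  [0,5,0,-5.2,0,0,40],
  [0,5,0,-5.2,0,0,40],
  [0,0,0,0,0,0,40],
  [0,0,0,0,0,0,40],
  [0,0,0,0,0,0,40],
])

```text
t: 18.62
eef_pos: [563.1, 212.2, 308.4]
tcp_rot: [-3.141, 0.227, -0.116]
ft_force: [0.1, 0.2, -6.0]
opening: 0.585
grip_force: 30.0
```

```bash
python3 - <<'E'
from pitch import *
s=st(); r=R.from_euler("xyz",s["tcp_rot"]);g=s["eef_pos"]+r.apply([0,0,59]); pitch(g,0); st()
E
```

```text
t 18.62 p [563.1 212.2 308.4] rpy [-179.9   13.    -6.7] grasp [549.9 213.8 250.9] 
F [ 0.09  0.21 -6.01] M [-0.011 -0.297  0.095] toolF [ 1.41 -0.21  5.84] toolM [ 0.001  0.297 -0.098] j [ 13.  29.  86.   4.  77. 108.] op 55.6 gf 30.0
axis pt [550.  214.4 246.9] yaw,pitch [-6.53  0.02] extent [-75.8  51.7] 1479
t 18.68 p [563.2 212.2 308.4] rpy [-179.9   13.    -6.7] grasp [550.  213.8 250.9] 
F [-0.36 -0.47 -5.76] M [ 0.083 -0.341  0.008] toolF [1.   0.52 5.68] toolM [ 0.117  0.329 -0.036] j [ 13.  29.  86.   4.  77. 108.] op 55.3 gf 30.0
```

A difference of +0.17 Nm in the expected direction: the ball is in this jar. A quick repeat to confirm (tip up, back to level).

Request:
jog_arm([
  [0,6,0,-6.2,0,0,40],
  [0,6,0,-6.2,0,0,40],
  [0,0,0,0,0,0,40],
  [0,0,0,0,0,0,40],
  [0,0,0,0,0,0,40],
  [0,-6,0,6.2,0,0,40],
  [0,-6,0,6.2,0,0,40],
  [0,0,0,0,0,0,40],
  [0,0,0,0,0,0,40],
  [0,0,0,0,0,0,40],
])

```text
t: 19.92
eef_pos: [562.6, 212.4, 310.3]
tcp_rot: [-3.14, 0.224, -0.116]
ft_force: [0.3, -0.0, -5.3]
opening: 0.585
grip_force: 30.0
```

```bash
python3 - <<'E'
from pitch import *
s=st(); c=cam("wrist"); st()
hinge=np.array([602.5,-196.5]); C=np.array([502.5,-190.])
# jar level => tool tilt -13, yaw -3.7 ; jar centre = C; grasp ~2.5 above axis
plan([((530,60,260),59,-5,-13,40,0),((502.5,-190,170),59,-3.7,-13,40,0)])
E
```

```text
t 19.93 p [562.6 212.4 310.3] rpy [-179.9   12.9   -6.6] grasp [549.6 214.  252.8] 
F [ 0.27 -0.02 -5.29] M [-0.038 -0.423  0.004] toolF [ 1.44 -0.01  5.09] toolM [ 0.01   0.425 -0.007] j [ 13.  29.  86.   4.  77. 108.] op 55.6 gf 30.0
t 19.98 p [562.7 212.5 310.4] rpy [-179.9   12.9   -6.6] grasp [549.6 214.1 252.9] 
F [-0.04 -0.61 -5.24] M [-0.074 -0.447 -0.016] toolF [1.2  0.62 5.1 ] toolM [-0.017  0.452  0.02 ] j [ 13.  29.  86.   4.  77. 108.] op 55.8 gf 30.0
[[-0.1, 0, -0.4, -1, 39, -2, 40], [-0.1, -0.1, -0.4, -1, 38, -1, 40], [-0.1, 0, -0.4, -1, 39, -2, 40], [-0.1, 0, -0.4, -1.8, 38.8, -1.3, 40], [-0.1, 0, -0.2, 2, 42, 15, 40], [0, 0, -0.2, 3, 42, 15, 40], [-0.1, 0, -0.2, 2, 42, 15, 40], [0, 0, -0.2, 2, 41, 14, 40], [-0.1, 0, -0.2, 2, 42, 15, 40], [0, 0, -0.2, 1.5, 42.1, 15.5, 40]]
end [ 515.7 -190.9  227.4] 10 rows
```

The jar from slot1 holds the ball: level gives -0.46 Nm from above and -0.32 from below, while jar a gave the same both ways. With this grasp the wrist would lean towards the lid inside the case, so I'll re-grip in the cradle nearer square to the slope.

```bash
python3 - <<'E'
from plan import *
T=np.array([551.2,212.9,148.7])+rot(-6.65,12).apply([0,0,59]); print(T)
s=plan([(T+[-4,0,70],59,-6.65,12,40,5),(T+[0,0,12],59,-6.65,12,40,3),(T+[0,0,-.8],59,-6.65,12,40,4)])
print("retilt"); plan([(T+[2,0,0],59,-6.65,21,80,3)],s)
E
```

```text
[563.38425985 211.47945683  90.98929156]
[[0, 5, 0, 1, 0, 18, 40], [0, 4.9, 0, -1, 1, 18, 40], [0, 5, 0, -2, 0, 18, 40], [-0.1, 5, 0, -4, 0, 19, 40], [0, 5, 0, -5, 0.4, 18.8, 40], [0, 0, 0, -3, 0, 19, 40], [0, 0, 0, -2, 0, 19, 40], [0, 0, 0, -3.2, -0.4, 19.5, 40], [0, 0, 0, -1, 0, 3, 40], [0, 0, 0, 0, 0, 3, 40]]
[[0, 0, 0, -1, 0, 3, 40], [0, 0, 0, -0.7, -0.1, 3.5, 40]]
end [551.2 212.9 147.9] 12 rows
retilt
[[0, 3, 0, -2, 0, 0, 80], [0, 3, 0, -3, 0, 0, 80], [0, 3, 0, -2.1, -0.2, 0, 80]]
end [544.4 213.9 146.1] 3 rows
```

Request:
jog_arm([
  [0,5,0,1,0,18,40],
  [0,5,0,-1,1,18,40],
  [0,5,0,-2,0,18,40],
  [-0.1,5,0,-4,0,19,40],
  [0,5,0,-5,0.4,18.8,40],
  [0,0,0,-3,0,19,40],
  [0,0,0,-2,0,19,40],
  [0,0,0,-3.2,-0.4,19.5,40],
  [0,0,0,-1,0,3,40],
  [0,0,0,0,0,3,40],
])

```text
t: 21.22
eef_pos: [551.9, 212.8, 154.9]
tcp_rot: [3.141, -0.211, -0.116]
ft_force: [0.5, -0.5, -6.6]
opening: 0.583
grip_force: 30.0
```

Request:
jog_arm([
  [0,0,0,-1,0,3,40],
  [0,0,0,0,0,0,40],
])

```text
t: 21.48
eef_pos: [551.5, 212.7, 151.5]
tcp_rot: [3.141, -0.211, -0.116]
ft_force: [-1.1, -0.2, -5.6]
opening: 0.585
grip_force: 30.0
```

```bash
python3 st.py
```

```text
t 21.48 p [551.5 212.7 151.5] rpy [180.  -12.1  -6.7] grasp [563.8 211.2  93.8] 
F [-1.05 -0.21 -5.63] M [ 0.04   0.252 -0.008] toolF [-2.18  0.33  5.29] toolM [ 0.008 -0.255  0.01 ] j [ 16.  33. 107. -10.  29. 121.] op 55.6 gf 30.0
```

Request:
jog_arm([
  [0,0,0,-0.5,0,2,40],
  [0,0,0,-0.5,0,1.8,40],
  [0,0,0,0,0,0,58],
  [0,0,0,0,0,0,75],
  [0,0,0,0,0,0,75],
  [0,0,0,0,0,0,75],
  [0,3,0,-2.5,0,0,75],
  [0,3,0,-3,0,0,75],
  [0,3,0,-2.5,0,0,75],
  [0,0,0,0,0,0,75],
])

```text
t: 22.72
eef_pos: [543.2, 213.7, 145.0]
tcp_rot: [3.14, -0.367, -0.115]
ft_force: [-0.1, -0.0, 0.7]
opening: 0.787
grip_force: 0.0
```

```bash
python3 - <<'E'
from st import *
st(); plan([((563.0,211.5,89.5),59,-6.65,21,60,2)])
E
```

```text
t 22.73 p [543.2 213.7 145. ] rpy [179.9 -21.   -6.6] grasp [564.2 211.2  89.9] 
F [-0.08 -0.04  0.66] M [ 0.056  0.228 -0.017] toolF [ 0.17  0.05 -0.64] toolM [ 0.022 -0.233  0.026] j [ 18.  33. 112. -29.  18. 141.] op 74.9 gf 0.0
[[0, 0, 0, -1, 0, 0, 60], [0.1, 0, 0, -0.3, -0.1, -0.1, 60]]
end [542.  213.9 144.6] 2 rows
```

Request:
jog_arm([
  [0,0,0,-1,0,0,40],
  [0,0,0,0,0,0,40],
  [0,0,0,0,0,0,40],
  [0,0,0,0,0,0,40],
  [0,0,0,0,0,0,40],
  [0,0,0,1,0,-3,40],
  [0,0,0,4,0,-8,40],
  [0,0,0,6,0,-18,40],
  [0,0,0,9,0,-26,40],
  [0,0,0,9,0,-26,40],
])

```text
t: 23.98
eef_pos: [540.3, 213.7, 231.7]
tcp_rot: [3.14, -0.366, -0.116]
ft_force: [0.2, -0.6, -5.5]
opening: 0.586
grip_force: 30.0
```

Request:
jog_arm([
  [0,-5,0,14,0,-24,40],
  [0,-5,0,12,0,-25,40],
  [0,-5,0,10,0,-26,40],
  [0,-5,0,8,0,-26,40],
  [0,-5,0,6,0,-20,40],
  [0,0,0,0,0,0,40],
  [0,0,0,0,0,0,40],
])

```text
t: 24.85
eef_pos: [564.6, 211.1, 358.8]
tcp_rot: [3.141, 0.069, -0.116]
ft_force: [-0.3, 0.3, -5.3]
opening: 0.583
grip_force: 30.0
```

```bash
python3 - <<'E'
from pitch import *
s=st(); r=R.from_euler("xyz",s["tcp_rot"]);g=s["eef_pos"]+r.apply([0,0,59]); pitch(g,0)
plan([((530,60,260),59,-5,-4,40,0),((505,-190,170),59,-3.7,-4,40,0)])
E
```

```text
t 24.85 p [564.6 211.1 358.8] rpy [179.9   3.9  -6.7] grasp [560.6 211.5 299.9] 
F [-0.32  0.28 -5.26] M [-0.025 -0.196  0.018] toolF [ 0.02 -0.24  5.27] toolM [-0.003  0.197 -0.018] j [ 14.  24.  86.   1.  74. 110.] op 55.5 gf 30.0
axis pt [560.7 211.9 297.1] yaw,pitch [-6.78  0.43] extent [-76.1  51.6] 1543
[[0, 0, -0.4, -2, 39, 10, 40], [0, 0, -0.4, -3, 38, 10, 40], [0, 0, -0.4, -3, 38, 11, 40], [-0.1, 0, -0.4, -3.5, 38.9, 9.9, 40], [0, 0, -0.2, 1, 42, 15, 40], [0, 0, -0.2, 0, 42, 15, 40], [0, 0, -0.3, 0, 42, 15, 40], [0, 0, -0.2, 0, 41, 15, 40], [0, 0, -0.2, 0, 42, 15, 40], [0, 0, -0.2, -0.1, 42.1, 15.2, 40]]
end [ 509.1 -190.3  228.9] 10 rows
```

Request:
jog_arm([
  [0,0,-0.4,-2,39,10,40],
  [0,0,-0.4,-3,38,10,40],
  [0,0,-0.4,-3,38,11,40],
  [0,0,-0.4,-3.5,38.9,10,40],
  [0,0,-0.2,1,42,15,40],
  [0,0,-0.2,0,42,15,40],
  [0,0,-0.3,0,42,15,40],
  [0,0,-0.2,0,41,15,40],
  [0,0,-0.2,0,42,15,40],
  [0,0,-0.2,0,42,15,40],
])

```text
t: 26.15
eef_pos: [509.1, -190.7, 228.5]
tcp_rot: [-3.139, 0.068, -0.065]
ft_force: [0.2, -1.1, -5.9]
opening: 0.588
grip_force: 30.0
```

Request:
jog_arm([
  [0,0,0,0,0,0,40],
  [0,0,0,0,0,0,40],
])

```text
t: 26.4
eef_pos: [509.5, -189.4, 229.1]
tcp_rot: [-3.139, 0.069, -0.066]
ft_force: [0.4, 0.2, -5.3]
opening: 0.583
grip_force: 30.0
```

```bash
python3 - <<'E'
from pitch import *
s=st(); r=R.from_euler("xyz",s["tcp_rot"]);g=s["eef_pos"]+r.apply([0,0,59]); pitch(g,0,-3.7)
c=cam("wrist"); save(c,"w2.png"); np.save("w2.npy",c,allow_pickle=True)
c2=cam("side"); np.save("s2.npy",c2,allow_pickle=True)
# case walls in rim band, in case frame, guess C (502.5,-190) yaw -3.7
b=np.radians(-3.7);u=np.array([np.cos(b),np.sin(b)]);w=np.array([-np.sin(b),np.cos(b)])
for n,cc in(("wrist",c),("side",c2),("scene0",np.load("scene0.npy",allow_pickle=True).item()),("side0",np.load("side0.npy",allow_pickle=True).item())):
    P,_,_=cloud(cc);d=P[:,:2]-[502.5,-190];X=d@u;Y=d@w;Z=P[:,2]
    k=(abs(Z-74)<4)&(abs(X)<115)&(abs(Y)<100)
    print(n,k.sum())
    for nm,A,B in(("-x",X,Y),("+x",X,Y),("-y",Y,X),("+y",Y,X)):
        lim=100 if nm[1]=="x" else 85
        sg=-1 if nm[0]=="-" else 1
        kk=k&(abs(A*sg-lim)<14)&(abs(B)<70)
        if kk.sum()>15:
            pf=np.polyfit(B[kk],A[kk],1); print(nm,kk.sum(),np.percentile(A[kk],[2,50,98]).round(1),"slope deg",np.degrees(np.arctan(pf[0])).round(2))
    k=(Z>8)&(Z<22)&(abs(X)<85)&(abs(Y)<70)
    if k.sum()>20: print("ribs Y hist",np.histogram(Y[k],bins=np.arange(-60,61,4)))
E
```

```text
t 26.4 p [ 509.5 -189.4  229.1] rpy [-179.8    3.9   -3.8] grasp [ 505.5 -189.   170.3] 
F [ 0.37  0.16 -5.29] M [ 0.025 -0.229  0.011] toolF [ 0.73 -0.17  5.26] toolM [ 0.039  0.227 -0.015] j [-27.  27. 103.  -2.  54.  68.] op 55.5 gf 30.0
axis pt [ 505.5 -188.5  167.3] yaw,pitch [-3.99  0.66] extent [-75.3  52.5] 779
wrist 5623
+x 1457 [90.8 92.7 94.6] slope deg 0.24
-y 1599 [-79.  -75.8 -74. ] slope deg -0.23
+y 1591 [85.  86.6 89.9] slope deg 0.01
ribs Y hist (array([  0,   2,   1,   1,   0,   0,   0,   2,   0,   1,  16, 279, 274,
         1,   0,   1,   1,   1,   1,  20, 304, 259,   1,   1,   1,   1,
         2,   5,   4,   1]), array([-60, -56, -52, -48, -44, -40, -36, -32, -28, -24, -20, -16, -12,
        -8,  -4,   0,   4,   8,  12,  16,  20,  24,  28,  32,  36,  40,
        44,  48,  52,  56,  60]))
side 445
-x 61 [-102.9 -100.5  -97.6] slope deg -0.26
+x 98 [91.7 95.8 99.3] slope deg 0.34
-y 76 [-80.3 -75.5 -71.6] slope deg -0.21
+y 99 [85.7 90.1 94. ] slope deg 0.38
ribs Y hist (array([ 0,  0,  0,  0,  0,  0,  0,  0,  0,  0,  0, 19, 56, 26,  1,  0,  0,
        0,  0,  0,  
[... 160 characters left out ...]
 24,  28,  32,  36,  40,
        44,  48,  52,  56,  60]))
scene0 349
-x 20 [-102.2  -98.7  -95.2] slope deg -0.22
+x 158 [100.7 103.3 105.8] slope deg -0.18
-y 106 [-81.5 -79.5 -76.7] slope deg -0.2
side0 431
-x 58 [-102.9 -100.5  -98.2] slope deg 0.0
+x 101 [91.2 96.  98.9] slope deg -0.27
-y 73 [-79.8 -75.2 -71.7] slope deg -0.56
+y 95 [84.3 89.5 93.1] slope deg -0.02
ribs Y hist (array([ 0,  0,  0,  0,  0,  0,  0,  0,  0,  0,  0, 18, 53, 18,  0,  0,  0,
        0,  0,  0,  0,  0,  0,  0,  0,  0,  0,  0,  0,  0]), array([-60, -56, -52, -48, -44, -40, -36, -32, -28, -24, -20, -16, -12,
        -8,  -4,   0,   4,   8,  12,  16,  20,  24,  28,  32,  36,  40,
        44,  48,  52,  56,  60]))
```

View pics/w2.png

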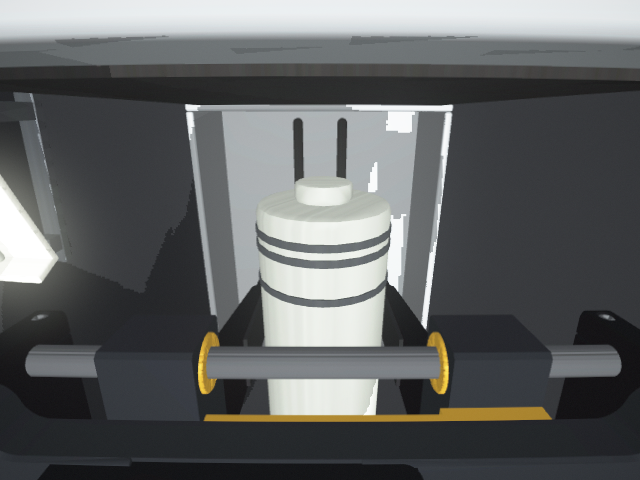

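Wrist view: the case floor has dark ribs at columns 298 and 342 (midline 320), walls at 188 and 452, and the held jar's cap is centred at 323. Next, the jar-to-rib offset within that one camera.

```bash
python3 - <<'E'
from st import *
s=st(); g=np.array([505.5,-189,170.3]);b=np.radians(-3.7);u=np.array([np.cos(b),np.sin(b)]);w=np.array([-np.sin(b),np.cos(b)])
from scipy.optimize import least_squares
for f in("w2","s2"):
    P,_,_=cloud(np.load(f+".npy",allow_pickle=True).item());d=P[:,:2]-[502.5,-190];X=d@u;Y=d@w;Z=P[:,2]
    k=(abs(X-38)<24)&(abs(Y)<40)&(Z>150)&(Z<205) if f=="w2" else (abs(X+40)<24)&(abs(Y)<40)&(Z>135)&(Z<205)
    q=least_squares(lambda q:np.hypot(Y[k]-q[0],Z[k]-q[1])-28,[0,168],loss="soft_l1").x
    print(f,k.sum(),"jar Y,Z",q,"tool Y",(g[:2]-[502.5,-190])@w)
    for lo,hi in((-25,0),(10,35)):
      kk=(Z>8)&(Z<24)&(abs(X)<85)&(Y>lo)&(Y<hi)
      if kk.sum()>20:
        pf=np.polyfit(X[kk],Y[kk],1);print("rib",kk.sum(),np.percentile(X[kk],[2,98]),np.median(Y[kk]),"yaw corr deg",np.degrees(pf[0]),np.percentile(Z[kk],90))
E
```

```text
t 26.55 p [ 509.9 -189.   229.7] rpy [-179.8    3.9   -3.7] grasp [ 506.  -188.5  170.8] 
F [ 0.71  0.88 -5.66] M [ 0.056 -0.19   0.034] toolF [ 1.04 -0.91  5.61] toolM [ 0.066  0.186 -0.039] j [-27.  27. 103.  -2.  54.  68.] op 55.2 gf 30.0
w2 17676 jar Y,Z [  2.20179036 171.22062396] tool Y 1.191512543031053
rib 571 [38.00433666 83.90374332] -12.153088903100159 yaw corr deg -0.0989634264565391 14.451189535999731
rib 586 [36.40977442 83.48476551] 23.649842000801208 yaw corr deg -0.9354555068557583 14.490674375978045
s2 447 jar Y,Z [  2.17658464 167.1939384 ] tool Y 1.191512543031053
rib 102 [-71.56165902  78.22953599] -9.501356757623757 yaw corr deg -0.023286006859326067 11.58724081742697
```

```bash
python3 - <<'E'
from plan import *
s=plan([((503.3,-184.8,120),59,-3.8,-4,40,3),((503.3,-184.8,46),59,-3.8,-4,40,5)])
E
```

```text
[[0, 0, 0, 0, -1, 17, 40], [-0.1, -0.1, 0.1, 0, -1, 17, 40], [0, 0, 0, 0.7, -1.6, 16.9, 40], [0, 0, 0, 1, 0, 15, 40], [0, 0, 0, 1, 0, 15, 40], [0, 0, 0, 1, 0, 14, 40], [0, 0, 0, 1, 0, 15, 40], [0, 0, 0, 1.2, 0, 14.8, 40]]
end [ 507.5 -185.   104.9] 8 rows
```

Request:
jog_arm([
  [0,0,0,0,-1,17,40],
  [0,0,0,0,-1,17,40],
  [0,0,0,0.7,-1.6,17,40],
  [0,0,0,1,0,15,40],
  [0,0,0,1,0,15,40],
  [0,0,0,1,0,14,40],
  [0,0,0,1,0,15,40],
  [0,0,0,1.2,0,14.8,40],
  [0,0,0,0,0,0,40],
])

```text
t: 27.68
eef_pos: [507.1, -185.7, 103.3]
tcp_rot: [-3.138, 0.07, -0.066]
ft_force: [0.3, 0.4, -5.8]
opening: 0.584
grip_force: 30.0
```

```bash
python3 st.py
```

```text
t 27.68 p [ 507.1 -185.7  103.3] rpy [-179.8    4.    -3.8] grasp [ 503.  -185.2   44.4] 
F [ 0.34  0.39 -5.85] M [-0.004 -0.243  0.042] toolF [ 0.73 -0.39  5.81] toolM [ 0.009  0.243 -0.044] j [-27.  37. 109.  -2.  38.  69.] op 55.5 gf 30.0
```

Request:
jog_arm([
  [0,0,0,0,0,3,40],
  [0,0,0,0,0,2,40],
  [0,0,0,0,0,1.5,40],
  [0,0,0,0,0,0,40],
])

```text
t: 28.18
eef_pos: [507.0, -185.8, 98.1]
tcp_rot: [-3.139, 0.068, -0.066]
ft_force: [0.4, 0.1, -6.7]
opening: 0.583
grip_force: 30.0
```

```bash
python3 st.py
```

```text
t 28.18 p [ 507.  -185.8   98.1] rpy [-179.8    3.9   -3.8] grasp [ 503.  -185.4   39.2] 
F [ 0.36  0.06 -6.68] M [-0.046 -0.236  0.018] toolF [ 0.81 -0.06  6.64] toolM [-0.032  0.238 -0.016] j [-27.  38. 109.  -2.  37.  69.] op 55.5 gf 30.0
```

Request:
jog_arm([
  [0,0,0,0,0,1,40],
  [0,0,0,0,0,1,40],
  [0,0,0,0,0,0,40],
])

```text
t: 28.55
eef_pos: [506.8, -185.8, 95.9]
tcp_rot: [-3.139, 0.069, -0.066]
ft_force: [-0.6, 0.4, -5.6]
opening: 0.586
grip_force: 30.0
```

```bash
python3 st.py
```

```text
t 28.55 p [ 506.8 -185.8   95.9] rpy [-179.8    3.9   -3.8] grasp [ 502.8 -185.3   37.1] 
F [-0.59  0.38 -5.6 ] M [-0.049 -0.196  0.006] toolF [-0.23 -0.32  5.63] toolM [-0.036  0.198 -0.004] j [-27.  38. 109.  -2.  37.  69.] op 55.8 gf 30.0
```

Not touching yet; lower another 1 to 2 mm.

Request:
jog_arm([
  [0,0,0,0,0,0.8,40],
  [0,0,0,0,0,0.7,40],
  [0,0,0,0,0,0,40],
])

```text
t: 28.92
eef_pos: [506.9, -185.8, 94.8]
tcp_rot: [-3.139, 0.068, -0.066]
ft_force: [0.2, -0.5, 0.2]
opening: 0.582
grip_force: 30.0
```

```bash
python3 st.py
```

```text
t 28.93 p [ 506.9 -185.8   94.8] rpy [-179.9    3.9   -3.8] grasp [ 502.9 -185.4   35.9] 
F [ 0.24 -0.47  0.17] M [ 0.035 -0.052  0.037] toolF [ 0.26  0.45 -0.18] toolM [ 0.036  0.049 -0.04 ] j [-27.  38. 109.  -2.  36.  69.] op 55.4 gf 30.0
```

Resting, no side force. Release and rise.

Request:
jog_arm([
  [0,0,0,0,0,0,58],
  [0,0,0,0,0,0,85],
  [0,0,0,0,0,0,85],
  [0,0,0,0,0,0,85],
  [0,0,0,-0.5,0,-8,85],
  [0,0,0,-1,0,-20,85],
  [0,0,0,-3,0,-40,85],
  [0,0,0,-3,0,-45,60],
  [0,0,0,-3,0,-45,30],
  [0,0,0,-3,0,-45,0],
])

```text
t: 30.18
eef_pos: [506.8, -186.2, 300.1]
tcp_rot: [-3.139, 0.068, -0.066]
ft_force: [-0.3, 0.5, -0.3]
opening: 0.634
grip_force: 0.0
```

```bash
python3 - <<'E'
from pitch import *
st(); pitch(np.array([501.,-184,35]),0,-3.8,("side","wrist"),"3.png")
c=env.read_camera("scene"); P,u,v=cloud(c)
b=np.radians(-3.8);ux=np.array([np.cos(b),np.sin(b),0]);w=np.array([-np.sin(b),np.cos(b),0])
d=P-np.array([500.4,-184,0]);X=d@ux;Y=d@w;Z=P[:,2]
k=(abs(Y)<75)&(X>85)&(X<125)&(Z>110)&(Z<290)
for it in range(3):
    pf=np.polyfit(Z[k],X[k],1); k&=abs(X-np.polyval(pf,Z))<4
print("outer face X at z75",np.polyval(pf,75),"slope",pf[0],"ztop",Z[k].max(),"Y range",np.percentile(Y[(abs(X-np.polyval(pf,Z))<4)&(Z>110)&(abs(Y)<110)],[.5,99.5]))
E
```

```text
t 30.18 p [ 506.8 -186.2  300.1] rpy [-179.8    3.9   -3.8] grasp [ 502.8 -185.8  241.3] 
F [-0.25  0.54 -0.32] M [ 0.033 -0.061  0.04 ] toolF [-0.26 -0.52  0.34] toolM [ 0.034  0.059 -0.043] j [-27.  22.  99.  -2.  63.  68.] op 60.3 gf 0.0
axis pt [ 501.  -183.8   36. ] yaw,pitch [-3.93 -0.17] extent [-72.3  86.5] 8301
outer face X at z75 107.67207842427759 slope 0.021923121151169886 ztop 278.1838432951524 Y range [-86.89798537  80.08486234]
```

View pics/side3.png

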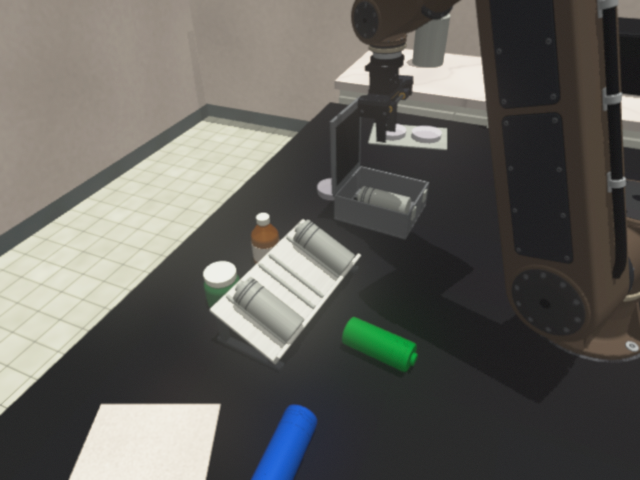

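The side picture shows the ball jar in the case at (385,200), the other two in the outer cradles (325,248) and (268,310), and the bystanders untouched. Now over the lid and down behind it.

```bash
cat > lid.py <<'E'
from plan import *
b=np.radians(-3.8);O=np.array([500.4,-184,0.]);ux=np.array([np.cos(b),np.sin(b),0]);uy=np.array([-np.sin(b),np.cos(b),0])
def W(X,Y,Z): return O+X*ux+Y*uy+np.array([0,0,Z])
def Q(a,r=170,off=0): # tip centre for lid angle a
    return W(99.7-r*np.cos(a)+(8+off)*np.sin(a)+10,-2,75+r*np.sin(a)+(8+off)*np.cos(a))
E
python3 - <<'E'
from lid import *
s=plan([(W(20,-2,315),78,-3.8,0,0,4),(W(143,-2,315),78,-3.8,0,0,4),(W(143,-2,245),78,-3.8,0,0,3)])
E
```

```text
[[0, 0.9, 0, 2, 0, -23, 0], [0, 0.9, 0, 2, 0, -24, 0], [0, 1, 0, 2, 0, -23, 0], [-0.1, 0.9, 0, 3.2, 0, -23, 0], [0, 0, 0, 31, 0, 0, 0], [0, 0, 0, 30, 0, 0, 0], [0, 0, 0, 31, 0, 0, 0], [0, 0, 0, 30.9, 0, 0.1, 0], [0, 0, 0, 0, 0, 23, 0], [0, 0, 0, 0, 0, 24, 0]]
[[0, 0, 0, 0, 0, 23, 0]]
end [ 642.9 -195.5  323. ] 11 rows
```

Request:
jog_arm([
  [0,0.9,0,2,0,-23,0],
  [0,0.9,0,2,0,-24,0],
  [0,1,0,2,0,-23,0],
  [-0.1,0.9,0,3,0,-23,0],
  [0,0,0,31,0,0,0],
  [0,0,0,30,0,0,0],
  [0,0,0,31,0,0,0],
  [0,0,0,31,0,0,0],
  [0,0,0,0,0,35,0],
  [0,0,0,0,0,35,0],
])

```text
t: 31.58
eef_pos: [642.8, -195.3, 318.5]
tcp_rot: [-3.14, 0.004, -0.066]
ft_force: [0.5, -0.5, -0.3]
opening: 0.008
grip_force: 0.0
```

Request:
jog_arm([
  [0,0,0,0,0,0,0],
])

```text
t: 31.7
eef_pos: [642.1, -195.2, 317.4]
tcp_rot: [-3.139, 0.009, -0.066]
ft_force: [0.7, 0.4, 0.0]
opening: 0.002
grip_force: 0.0
```

```bash
python3 - <<'E'
from st import *
from lid import *
s=st(); ang=np.linspace(1.59,0.0,38)
plan([(Q(1.59,off=4),78,-3.8,0,0,2)]+[(Q(a),78,-3.8,0,0,1) for a in ang])
E
```

```text
t 31.7 p [ 642.1 -195.2  317.4] rpy [-179.8    0.5   -3.8] grasp [ 641.6 -195.   258.4] 
F [0.73 0.36 0.04] M [ 0.025 -0.049 -0.011] toolF [ 0.7  -0.4  -0.04] toolM [0.028 0.047 0.01 ] j [-23.  31.  80.  -0.  69.  71.] op 0.2 gf 0.0
[[-0.1, 0.3, 0, -9, 0, -3, 0], [-0.1, 0.2, 0, -8.2, 0.2, -2.3, 0], [0, 0, 0, -4, 0, 0, 0], [0, 0, 0, -7.4, 0, -0.4, 0], [0, 0, 0, -7.3, -0.1, 0, 0], [0, 0, 0, -7.3, 0, 0.3, 0], [0, 0, 0, -7.3, 0, 0.6, 0], [0, 0, 0, -7.2, 0, 1, 0], [0, 0, 0, -7.2, 0, 1.2, 0], [0, 0, 0, -7.2, 0, 1.6, 0]]
[[0, 0, 0, -7, 0, 1.8, 0], [0, 0, 0, -7, 0, 2.2, 0], [0, 0, 0, -6.9, 0, 2.4, 0], [0, 0, 0, -6.8, 0, 2.8, 0], [0, 0, 0, -6.6, 0, 3, 0], [0, 0, 0, -6.6, 0, 3.3, 0], [0, 0, 0, -6.3, 0, 3.6, 0], [0, 0, 0, -6.2, 0, 3.9, 0], [0, 0, 0, -6.1, 0, 4.1, 0], [0, 0, 0, -5.8, 0, 4.4, 0]]
[[0, 0, 0, -5.7, 0, 4.7, 0], [0, 0, 0, -5.4, 0, 4.8, 0], [0, 0, 0, -5.3, 0, 5.1, 0], [0, 0, 0, -5, 0, 5.4, 0], [0, 0, 0, -4.8, -0.1, 5.5, 0], [0, 0, 0, -4.5, 0, 5.7, 0], [0, 0, 0, -4.3, 0, 5.9, 0], [0, 0, 0, -4, 0, 6.1, 0], [0, 0, 0, -3.8, 0, 6.3, 0], [0, 0, 0, -3.5, 0, 6.4, 0]]
[[0, 0, 0, -3.2, 0, 6.6, 0], [0, 0, 0, -2.9, 0, 6.7, 0], [0, 0, 0, -2.7, 0, 6.8, 0], [0, 0, 0, -2.3, 0, 7, 0], [0, 0, 0, -2, 0, 7, 0], [0, 0, 0, -1.8, 0, 7.1, 0], [0, 0, 0, -1.4, 0, 7.2, 0], [0, 0, 0, -1.1, 0, 7.2, 0], [0, 0, 0, -0.8, 0, 7.3, 0], [0, 0, 0, -0.5, 0, 7.2, 0]]
end [ 440.1 -182.   161. ] 40 rows
```

Request:
jog_arm([
  [-0.1,0.3,0,-9,0,-3,0],
  [-0.1,0.2,0,-8.2,0.2,-2.3,0],
  [0,0,0,-4,0,0,0],
  [0,0,0,-7.4,0,-0.4,0],
  [0,0,0,-7.3,0,0,0],
  [0,0,0,-7.3,0,0.3,0],
  [0,0,0,-7.3,0,0.6,0],
  [0,0,0,-7.2,0,1,0],
  [0,0,0,-7.2,0,1.2,0],
  [0,0,0,-7.2,0,1.6,0],
])

```text
t: 32.95
eef_pos: [570.2, -190.9, 320.6]
tcp_rot: [3.139, -0.005, -0.066]
ft_force: [1.1, -0.6, 1.5]
opening: 0.003
grip_force: 0.8
```

```bash
python3 st.py
```

```text
t 32.95 p [ 570.2 -190.9  320.6] rpy [179.9  -0.3  -3.8] grasp [ 570.5 -191.1  261.6] 
F [ 1.08 -0.58  1.49] M [ 0.029 -0.19  -0.029] toolF [ 1.12  0.51 -1.48] toolM [0.041 0.188 0.029] j [-25.  25.  91.  -0.  64.  69.] op 0.2 gf 0.8
```

Lid moving at about 2 N. Continuing.

Request:
jog_arm([
  [0,0,0,-7,0,1.8,0],
  [0,0,0,-7,0,2.2,0],
  [0,0,0,-6.9,0,2.4,0],
  [0,0,0,-6.8,0,2.8,0],
  [0,0,0,-6.6,0,3,0],
  [0,0,0,-6.6,0,3.3,0],
  [0,0,0,-6.3,0,3.6,0],
  [0,0,0,-6.2,0,3.9,0],
  [0,0,0,-6.1,0,4.1,0],
  [0,0,0,-5.8,0,4.4,0],
])

```text
t: 34.2
eef_pos: [505.3, -186.7, 288.6]
tcp_rot: [3.139, -0.005, -0.066]
ft_force: [0.4, 1.0, 1.8]
opening: 0.005
grip_force: 0.6
```

Request:
jog_arm([
  [0,0,0,-5.7,0,4.7,0],
  [0,0,0,-5.4,0,4.8,0],
  [0,0,0,-5.3,0,5.1,0],
  [0,0,0,-5,0,5.4,0],
  [0,0,0,-4.8,0,5.5,0],
  [0,0,0,-4.5,0,5.7,0],
  [0,0,0,-4.3,0,5.9,0],
  [0,0,0,-4,0,6.1,0],
  [0,0,0,-3.8,0,6.3,0],
  [0,0,0,-3.5,0,6.4,0],
])

```text
t: 35.45
eef_pos: [459.6, -183.8, 232.4]
tcp_rot: [3.139, -0.005, -0.066]
ft_force: [0.6, -0.9, 0.5]
opening: -0.002
grip_force: 0.4
```

```bash
python3 - <<'E'
from st import *
from lid import *
s=st(); ang=np.linspace(0.43,0.02,14)
plan([(Q(a),78,-3.8,0,0,1) for a in ang])
E
```

```text
t 35.45 p [ 459.6 -183.8  232.4] rpy [179.9  -0.3  -3.8] grasp [ 459.8 -184.   173.4] 
F [ 0.56 -0.93  0.5 ] M [ 0.075  0.048 -0.049] toolF [ 0.62  0.89 -0.5 ] toolM [ 0.071 -0.052  0.049] j [-29.  22. 111.  -0.  46.  64.] op -0.2 gf 0.4
[[0.1, -0.3, 0, -0.7, -0.5, 1.2, 0], [0, 0, 0, -2.4, 0, 4.8, 0], [0, 0, 0, -2.3, 0, 4.9, 0], [0, 0, 0, -2, 0, 5, 0], [0, 0, 0, -2, -0.1, 5, 0], [0, 0, 0, -1.7, 0, 5.1, 0], [0, 0, 0, -1.6, 0, 5.1, 0], [0, 0, 0, -1.5, 0, 5.1, 0], [0, 0, 0, -1.2, 0, 5.3, 0], [0, 0, 0, -1.1, 0, 5.2, 0]]
[[0, 0, 0, -1, 0, 5.3, 0], [0, 0, 0, -0.8, 0, 5.3, 0], [0, 0, 0, -0.6, 0, 5.3, 0], [0, 0, 0, -0.4, 0, 5.4, 0]]
end [ 440.3 -182.   164.4] 14 rows
```

Request:
jog_arm([
  [0.1,-0.3,0,-0.7,-0.5,1.2,0],
  [0,0,0,-2.4,0,4.8,0],
  [0,0,0,-2.3,0,4.9,0],
  [0,0,0,-2,0,5,0],
  [0,0,0,-2,0,5,0],
  [0,0,0,-1.7,0,5.1,0],
  [0,0,0,-1.6,0,5.1,0],
  [0,0,0,-1.5,0,5.1,0],
  [0,0,0,-1.2,0,5.3,0],
  [0,0,0,-1.1,0,5.2,0],
])

```text
t: 36.7
eef_pos: [443.3, -182.3, 185.8]
tcp_rot: [3.141, 0.001, -0.066]
ft_force: [0.2, 0.8, 0.6]
opening: 0.002
grip_force: 0.3
```

Request:
jog_arm([
  [0,0,0,-1,0,5,0],
  [0,0,0,-0.8,0,5,0],
  [0,0,0,-0.6,0,4,0],
  [0,0,0,-0.4,0,4,0],
  [0,0,0,0,0,0,0],
])

```text
t: 37.33
eef_pos: [440.4, -182.1, 167.8]
tcp_rot: [3.141, 0.001, -0.066]
ft_force: [0.4, 0.1, -0.4]
opening: 0.003
grip_force: 0.0
```

```bash
python3 st.py
```

```text
t 37.33 p [ 440.4 -182.1  167.8] rpy [ 1.8e+02  1.0e-01 -3.8e+00] grasp [ 440.3 -182.1  108.8] 
F [ 0.37  0.08 -0.41] M [0.034 0.026 0.063] toolF [ 0.37 -0.1   0.41] toolM [ 0.032 -0.028 -0.063] j [-30.  27. 117.  -0.  36.  63.] op 0.3 gf 0.0
```

Request:
jog_arm([
  [0,0,0,0,0,2,0],
  [0,0,0,0,0,2,0],
  [0,0,0,0,0,1.5,0],
  [0,0,0,0,0,1,0],
  [0,0,0,0,0,0,0],
])

```text
t: 37.95
eef_pos: [440.6, -182.1, 161.6]
tcp_rot: [3.141, 0.0, -0.066]
ft_force: [0.9, 0.6, 0.3]
opening: 0.004
grip_force: 0.0
```

```bash
python3 - <<'E'
from st import *
st()
c=cam("side"); save(c,"side4.png",(180,80,480,330),2.5)
from lid import *
P,_,_=cloud(c); d=P-O; X=d@ux;Y=d@uy;Z=P[:,2]
k=(X>-100)&(X<110)&(Y>-87)&(Y<88)&(Z>60)&(Z<130)
for x in range(-95,110,20):
    kk=k&(abs(X-x)<10); print(x,kk.sum(),np.percentile(Z[kk],[20,50,80]).round(1) if kk.sum() else "")
E
```

```text
t 37.95 p [ 440.6 -182.1  161.6] rpy [180.    0.   -3.8] grasp [ 440.6 -182.2  102.6] 
F [0.85 0.57 0.34] M [ 0.007  0.011 -0.037] toolF [ 0.81 -0.62 -0.34] toolM [ 0.006 -0.011  0.037] j [-30.  28. 117.  -0.  35.  63.] op 0.4 gf 0.0
-95 308 [73.2 80.4 81.9]
-75 361 [79.5 81.1 82.6]
-55 291 [79.4 81.3 84.9]
-35 249 [78.4 80.9 82.3]
-15 262 [79.1 81.  82.5]
5 256 [78.9 80.9 82.2]
25 285 [79.1 80.9 82.4]
45 299 [79.1 80.8 82.1]
65 297 [79.3 81.  82.1]
85 295 [79.3 81.  82.1]
105 73 [72.3 79.2 80.9]
```

View pics/side4.png

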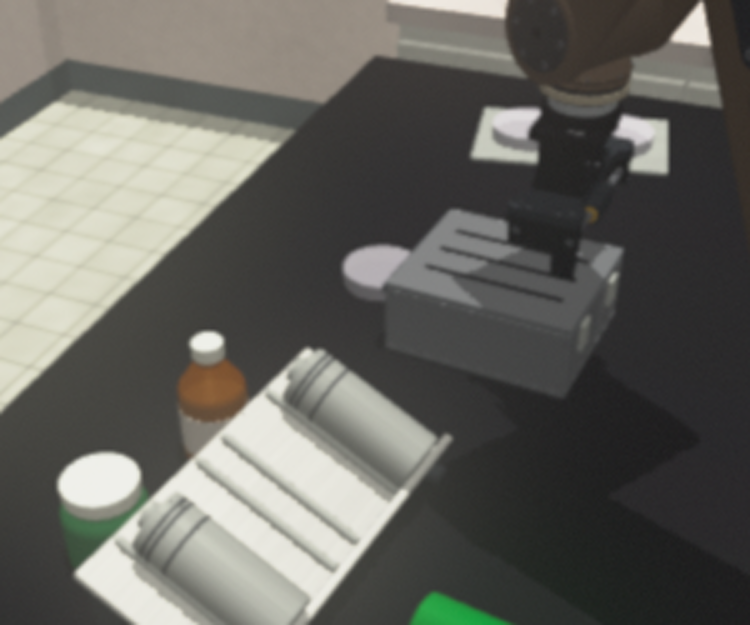

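The side picture shows the lid flat on the case (z 81 along its whole length), two jars in the rack and the bystanders in place. A light press to confirm, then withdraw.

Request:
jog_arm([
  [0,0,0,0,0,1,0],
  [0,0,0,0,0,1,0],
  [0,0,0,0,0,0,0],
])

```text
t: 38.38
eef_pos: [440.6, -182.1, 161.1]
tcp_rot: [3.14, -0.001, -0.066]
ft_force: [-5.6, 2.9, 24.8]
opening: 0.005
grip_force: 12.5
```

```bash
python3 st.py
```

```text
t 38.38 p [ 440.6 -182.1  161.1] rpy [179.9  -0.   -3.8] grasp [ 440.6 -182.2  102.1] 
F [-5.63  2.94 24.81] M [ 0.499  1.082 -0.033] toolF [ -5.8   -2.53 -24.82] toolM [ 0.427 -1.112  0.032] j [-30.  28. 117.  -0.  35.  63.] op 0.5 gf 12.5
```

Firm contact, lid shut. Withdraw.

Request:
jog_arm([
  [0,0,0,0,0,-3,0],
  [0,0,0,0,0,-15,0],
  [0,0,0,0,0,-35,0],
  [0,0,0,0,0,-40,0],
  [0,0,0,0,0,-30,0],
  [0,0,0,0,0,0,0],
  [0,0,0,0,0,0,0],
])

```text
t: 39.25
eef_pos: [440.4, -181.9, 281.9]
tcp_rot: [3.141, 0.001, -0.066]
ft_force: [-0.1, -0.2, -0.1]
opening: 0.005
grip_force: 0.0
```

```bash
python3 - <<'E'
from pitch import *
from lid import *
st(); pitch(np.array([550.5,107.5,87]),25)
c=cam("side");P,_,_=cloud(c); d=P-O; X=d@ux;Y=d@uy;Z=P[:,2]
for x in(-85,-30,30,85):
    kk=(abs(X-x)<10)&(abs(Y)<75)&(Z>60)&(Z<150); print(x,np.percentile(Z[kk],[20,50,80]).round(1))
print(env.job_done())
E
```

```text
t 39.25 p [ 440.4 -181.9  281.9] rpy [ 1.8e+02  1.0e-01 -3.8e+00] grasp [ 440.3 -181.9  222.9] 
F [-0.11 -0.16 -0.1 ] M [0.054 0.03  0.025] toolF [-0.1   0.17  0.1 ] toolM [ 0.052 -0.034 -0.025] j [-30.  17. 110.  -0.  53.  63.] op 0.4 gf 0.0
axis pt [550.9 108.5  86.3] yaw,pitch [-6.64 24.68] extent [-74.8  66.9] 1600
-85 [80.1 81.1 82.1]
-30 [80.2 81.4 82.3]
30 [80.1 81.3 82.4]
85 [80.1 81.2 82.3]
the job is handed in; nothing more can be done
None
```

The ball was in the middle (slot1) jar, which now lies in the case cradle with the lid fully shut; the other two are in rack cradles (left-hand one never lifted), nothing else was touched, and the job was handed in at about 39 s.

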